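Shut the canisters and hang up the totes on the carving bench

TASK

Close up the carving bench after class: clear the two offcuts off the canisters into the plywood scrap tray, put on every canister the lid that matches it so that it sits fully down on the rim, and hang every wooden tote by its handle board on a hook of the stand, one on each hook. Canisters and totes vary in number, and a lid whose canister is not there is not needed; leave the roll of tape and the glue bottle where they are.

Things in the scene. Friction and masses are not known exactly. Their poses are not given: they have to be found in the camera images.
- can_round: Open wooden canister, round, 84 mm across, 75 mm high, walls 6 mm thick, about 0.3-0.4 kg, loose on the bench, mouth up. Origin: centre of its underside; z up. An offcut lies across its mouth at the start.
- can_square: Open wooden canister, square, 74 x 74 mm, 70 mm high, walls 6 mm thick, about 0.3-0.4 kg, loose on the bench, mouth up. Origin: centre of its underside; z up. An offcut lies across its mouth at the start.
- can_small: Open wooden canister, small and round, 62 mm across, 65 mm high, walls 6 mm thick, about 0.3-0.4 kg, loose on the bench, mouth up. Origin: centre of its underside; z up. One of two that may be absent.
- can_oblong: Open wooden canister, oblong, 92 mm along its x by 58 mm along its y, 62 mm high, walls 6 mm thick, about 0.3-0.4 kg, loose on the bench, mouth up. Origin: centre of its underside; z up. One of two that may be absent.
- lid_round: Wooden lid of the round canister: 10 mm step below (3 mm play each side in the mouth), 8 mm plate that rests on the rim (round plate 80 mm across, step 66 mm across), round knob 24 mm across, 36 mm high, to grip. Total height 54 mm; at the start it stands on its step, knob up. Origin: centre of the step's underside, z up; fully on, it is 10 mm below the canister's rim.
- lid_square: Wooden lid of the square canister: 10 mm step below (3 mm play each side in the mouth), 8 mm plate that rests on the rim (square plate 70 x 70 mm, step 56 x 56 mm), round knob 24 mm across, 36 mm high, to grip. Total height 54 mm; at the start it stands on its step, knob up. Origin: centre of the step's underside, z up; fully on, it is 10 mm below the canister's rim.
- lid_small: Wooden lid of the small canister: 10 mm step below (3 mm play each side in the mouth), 8 mm plate that rests on the rim (round plate 58 mm across, step 44 mm across), round knob 24 mm across, 36 mm high, to grip. Total height 54 mm; at the start it stands on its step, knob up. Origin: centre of the step's underside, z up; fully on, it is 10 mm below the canister's rim.
- lid_oblong: Wooden lid of the oblong canister: 10 mm step below (3 mm play each side in the mouth), 8 mm plate that rests on the rim (oblong plate 88 mm along its x by 54 mm along its y, step 74 x 40 mm), round knob 24 mm across, 36 mm high, to grip. Total height 54 mm; at the start it stands on its step, knob up. Origin: centre of the step's underside, z up; fully on, it is 10 mm below the canister's rim.
- tote1: Wooden carry tote, about 0.35 kg (two alike, one may be absent): tray 80 mm in x, 120 mm in y, 45 mm high; end uprights at y = +-49 mm, 24 mm wide, carry a handle board along y, 14 mm thick in x, 108 mm long, from 105 to 155 mm above the underside. The opening below it runs through in x, 45 to 105 mm high, 88 mm wide. Origin: centre of its underside; z up.
- tote1_bar (a point): Middle of the underside of tote 1's handle board, 105 mm above its origin: the point that rests on a hook.
- tote2: Wooden carry tote, about 0.35 kg (two alike, one may be absent): tray 80 mm in x, 120 mm in y, 45 mm high; end uprights at y = +-49 mm, 24 mm wide, carry a handle board along y, 14 mm thick in x, 108 mm long, from 105 to 155 mm above the underside. The opening below it runs through in x, 45 to 105 mm high, 88 mm wide. Origin: centre of its underside; z up.
- tote2_bar (a point): Middle of the underside of tote 2's handle board, 105 mm above its origin: the point that rests on a hook.
- stand: Fixed stand: dark wood base board 80 mm deep and 270 mm wide, 20 mm high; two posts 18 mm thick, 245 mm high at its y = +-85 mm, each with a steel hook that points along its -x. Origin: under the middle between the posts.
- hook_left (a point): Lowest point (on the rod's axis; rod 8 mm thick) of the hook at the stand's y = +85 mm, 230 mm above the bench, 75 mm in front of its post. From here the rod rises 10 mm towards the post, and on the other side turns up to a tip 23 mm farther out, whose top is 20 mm above this point. Axes as the stand's.
- hook_right (a point): Lowest point (on the rod's axis; rod 8 mm thick) of the hook at the stand's y = -85 mm, 230 mm above the bench, 75 mm in front of its post. From here the rod rises 10 mm towards the post, and on the other side turns up to a tip 23 mm farther out, whose top is 20 mm above this point. Axes as the stand's.
- tray: Fixed plywood scrap tray, outside 160 mm along its x, 200 mm along its y, 50 mm high, walls and floor 8 mm. Origin: centre of its underside.
- offcut1: Pale wood offcut, 100 mm along its x, 30 mm along its y, 26 mm thick, 60 g; at the start it lies flat across the mouth of the round canister. Origin: centre of its underside.
- offcut2: Pale wood offcut, 100 mm along its x, 30 mm along its y, 26 mm thick, 60 g; at the start it lies flat across the mouth of the square canister. Origin: centre of its underside.
- tape: Roll of grey tape, 72 mm across, 40 mm high; a bystander, to be left alone.
- glue: White glue bottle, 56 mm across, 160 mm high; a bystander, to be left alone.

How it is judged (in metres and radians):
At the end, for the whole second after the job is handed in: Offcuts lie in the scrap tray; each canister present stands upright, its own lid on (centred within 8 mm, down within 4 mm, level); each tote present hangs with its board's middle within 30 mm of a hook's lowest point, tilted under 20 degrees; all at rest (x of offcut1 in the frame of tray between -0.08 and 0.08 m and y of offcut1 in the frame of tray between -0.1 and 0.1 m and z of each of offcut1, offcut2 in the frame of tray below 0.07 m and linear speed of each of offcut1, offcut2, can_round, can_square, can_small, can_oblong, tote1, tote2 below 0.05 m/s and x of offcut2 in the frame of tray between -0.08 and 0.08 m and y of offcut2 in the frame of tray between -0.1 and 0.1 m and horizontal distance between lid_round and can_round below 0.008 m and z of lid_round in the frame of can_round between 0.061 and 0.069 m and angle between the z axis of lid_round and the z axis of can_round, either way round below 0.1 rad and angle between each of can_round, can_square, can_small, can_oblong's own z axis and vertical below 0.2 rad and horizontal distance between lid_square and can_square below 0.008 m and z of lid_square in the frame of can_square between 0.056 and 0.064 m and angle between the z axis of lid_square and the z axis of can_square, either way round below 0.1 rad and horizontal distance between lid_small and can_small below 0.008 m and z of lid_small in the frame of can_small between 0.051 and 0.059 m and angle between the z axis of lid_small and the z axis of can_small, either way round below 0.1 rad and horizontal distance between lid_oblong and can_oblong below 0.008 m and z of lid_oblong in the frame of can_oblong between 0.048 and 0.056 m and angle between the z axis of lid_oblong and the z axis of can_oblong, either way round below 0.1 rad and (distance between tote1_bar and hook_left below 0.03 m or distance between tote1_bar and hook_right below 0.03 m) and height (world z) of each of tote1, tote2 above 0.09 m and angle between each of tote1, tote2's own z axis and vertical below 0.35 rad and (distance between tote2_bar and hook_left below 0.03 m or distance between tote2_bar and hook_right below 0.03 m)); the robot touches nothing.
It fails at once if the tape is knocked or moved more than 6 cm (distance of tape from where it was at the start of the episode above 0.06 m).
It fails at once if the glue is knocked or moved more than 6 cm (distance of glue from where it was at the start of the episode above 0.06 m).
Of can_small, can_oblong only 1 to 2 are there at a start; the rules pass over those that are not, and their reading is None.
Of tote1, tote2 only 1 to 2 are there at a start; the rules pass over those that are not, and their reading is None.
At some moment in a run one of can_round, can_square, can_small, can_oblong may be knocked a few centimetres aside while the robot is not near it.
Once in a run the grip may slacken for a moment while it holds something.
It also fails if it takes over 210 s, if anything falls off the work surface, if the arm or the gripper's body presses on something with over 40 N, if the wrist force passes 120 N, or if a joint passes its speed limit or range.

ROBOT

A 6-joint arm with a two-finger parallel gripper is mounted at the origin on the work surface. World frame = base frame: x ahead of the robot, y to its left, z up, the work surface at z = 0. Lengths are in mm, angles in degrees, forces in N, time in s.
With the tool pointing down it reaches from about 225 to 875 mm from the base axis. Payload 3.4 kg.
Tool frame: the origin (TCP) lies at the very end of the fingers, on their centre line; the grasp point (between the pads) lies 19 mm behind it (arm.tcp_to_grasp is the distance from the TCP to the grasp point, in mm); y points along the fingers, z is the direction in which the jaws open and shut, and the axes are right-handed (so a half turn about y gives the same grasp; the last joint's range is limited). The gripper opens to 85 mm and grips with 20 to 120 N. Pads are 22 mm wide; open, the fingers measure 114 mm over their backs; the gripper's body (76 mm by 85 mm) begins 54 mm behind the grasp point. The pads swing forward as they close: fully open they stand 13 mm farther back than shut.
Start: joints at [-71.391, 15.808, 86.224, -0, 77.962, -6.933], TCP at [247.932, -518.838, 231.328] pointing down, gripper open.
Joint ranges: [-165.64, 165.64], [-43.16, 119.46], [12.63, 154.43], [-67.54, 247.53], [6.08, 155.33], [-154.97, 154.97]. Speed limits (degrees/s): [147.25, 147.25, 180, 180, 180, 180].

INTERFACE

Orientations are given as [roll, pitch, yaw] about the fixed x, y, z axes, in that order (R = Rz(yaw) Ry(pitch) Rx(roll)).
In Python, from cell import sensors, grab_frame, workorder, arm gives the robot as it stands. The module is installed in compiled form; this text tells all that it offers.
- The arm moves only by the tool carry_out, never from a script. Its argument "targets" is a list that holds one entry, the list of rows, each a list of 4 numbers: the shift along the tool's x, y, z in units of 25 mm (1.0 is 25 mm), then the turn about the tool's y in units of 5 degrees (1.0 is 5 degrees). A call has 1 to 8 rows; each row shifts and turns the commanded pose from where the row before left it, along the tool's axes as they then stand; what a row does not reach is not made up. A row lasts 1/12 s, in which the tool goes at most 41.7 mm and 7.16 degrees, less where a joint would pass 70% of its speed; a pose out of reach is approached as far as the arm can. A call is refused whole if a number of a shift passes 1 or a number of a turn 1, either way. A call with a gripper value outside its range is refused whole. "hand" is the opening, from -1 (shut) to 1 (fully open), set as the call begins (left out, the last holds). The fingers move at their own pace and stop on an object; "newtons" is the grip in N (left out, the last holds). Time passes only in rows, so rows that do not move let the fingers close. It gives the time, the measured TCP pose, the force and the opening at its end, in the units of the state.
- sensors.get_obs(): the state, without advancing time (a new reading comes with each control period).
- grab_frame(name): name is "side" or "top" or "wrist"; returns a dict with "pixels" (400x640x3 uint8, red, green, blue), "depth" (400x640 float32, mm along the optical axis (not along the pixel's ray), 0 where there is no reading), "fx", "fy", "cx", "cy" (pixels), "distortion" ([k1, k2, p1, p2, k3] as OpenCV has them; the pictures are not rectified), "R" (3x3) and "t" (3): a world point X has camera coordinates R X + t; the wrist camera has in their place "mount" (4x4, takes a point from camera to tool coordinates, whose origin is the TCP and whose axes are the tool frame's). Camera axes: x right, y down, z forward; pixel columns grow to the right and rows downward; lengths in mm; the calibration is good to about 2 mm. A picture is of the moment at which its call begins: read the wrist's pose just before it.
- workorder.finish_job(): hands the job in, once; it reports no verdict.
The state is a dict: "t": time; "joints": joint angles; "qvel": joint speeds; "tau": joint torques, N m; "eef_pos": TCP position; "tool_rot": TCP orientation; "force": force on the tool from outside, world axes, zero at the start; "ft_torque": the same for the moment, N m; "gripper_width": opening from 0.0 (shut) to 1.0 (fully open).
Only numpy, scipy, OpenCV 4.12 (cv2) and the standard library are available. Lean on these libraries where they do the work, as an engineer would, in place of code of your own. Each camera call takes 0.05 s, during which the arm holds its last target.

## Working session

There is one attempt and no reset: what is moved stays moved. The work goes in short steps, Python scripts to look and compute and a tool call to move; the robot and the scene stay as the last step left them, time stands still between calls to the robot, and variables do not carry over. Pictures are saved under pics/ and viewed, and the job is handed in when it is done.

Besides the shell and the picture viewer there is one more tool, called after "Emit:" as name(argument=value, ...) on one line, values as JSON. carry_out: Moves the arm, as the interface text tells. Its arguments: {"type":"object","properties":{"targets":{"type":"array","items":{"type":"array","items":{"type":"array","items":{"type":"number"}}}},"hand":{"type":"number"},"newtons":{"type":"number"}},"required":["targets"]}

```bash
ls; mkdir -p pics
python3 - <<'E'
from cell import sensors, grab_frame, workorder, arm
import cv2
print(sensors.get_obs())
for n in ("side","top","wrist"):
    f=grab_frame(n); cv2.imwrite(f"pics/{n}0.png",f["pixels"][:,:,::-1]); print(n,{k:(v if k not in("pixels","depth") else v.shape) for k,v in f.items()})
    print((f["depth"]>0).mean())
print([a for a in dir(arm) if a[0]!='_'])
E
```

```text
pics
{'t': 0.0, 'joints': array([-7.13910569e+01,  1.58496345e+01,  8.62956263e+01,  8.85002237e-06,
        7.79600144e+01, -6.93415284e+00]), 'qvel': array([-0.04544697, -0.04383766,  0.02124957, -0.03387787,  0.08577137,
       -0.02643374]), 'tau': array([-2.36487234e-03, -4.16775334e+01, -2.45804143e+01, -1.33275153e-04,
        1.13292964e-02, -8.79111866e-06]), 'eef_pos': array([ 247.75124913, -518.31608506,  230.41683472]), 'tool_rot': array([-9.01045042e+01,  1.27183166e-02, -1.54456917e+02]), 'force': array([-0.41259568,  0.01547377, -0.55979441]), 'ft_torque': array([-0.00250594,  0.00624398, -0.01808969]), 'gripper_width': 0.9999747125310606}
side {'pixels': (400, 640, 3), 'depth': (400, 640), 'fx': 392.2153087384008, 'fy': 392.2153087384008, 'cx': 321.13098321614694, 'cy': 201.07798422544565, 'distortion': array([0.00609495, 0.        , 0.        , 0.        , 0.        ]), 'R': array([[-0.99415417, -0.10738297,  0.01124199],
       [-0.08467187,  0.71078987, -0.69828965],
       [ 0.06699373, -0.69515945, -0.71572703]]), 't': array([ 500.12413225,  153.13036885, 1355.89
[... 409 characters left out ...]
, 't': array([ -27.13566861,  545.11223903, 1079.89264039])}
0.99584375
wrist {'pixels': (400, 640, 3), 'depth': (400, 640), 'fx': 290.4552936407791, 'fy': 290.4552936407791, 'cx': 323.1874003235017, 'cy': 199.40031528996758, 'distortion': array([0.0114663, 0.       , 0.       , 0.       , 0.       ]), 'mount': array([[-8.24202096e-05,  9.65153928e-01,  2.61682803e-01,
        -6.65001701e+01],
       [ 5.04774693e-04, -2.61682730e-01,  9.65153819e-01,
        -1.42989859e+02],
       [ 9.99999869e-01,  2.11639037e-04, -4.65617332e-04,
        -7.62667825e-01],
       [ 0.00000000e+00,  0.00000000e+00,  0.00000000e+00,
         1.00000000e+00]])}
0.99590234375
['Unreachable', 'tcp_to_grasp']
```

View pics/top0.png

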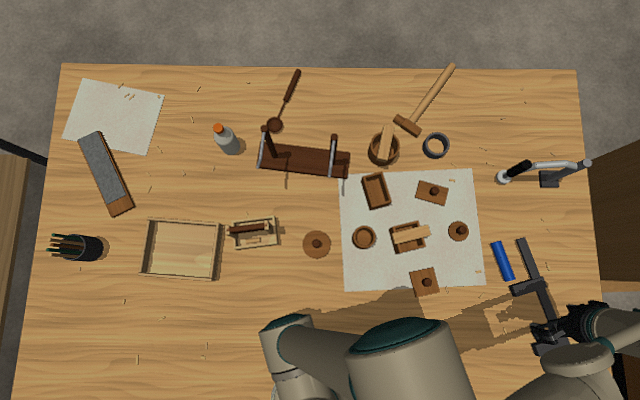

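View pics/side0.png

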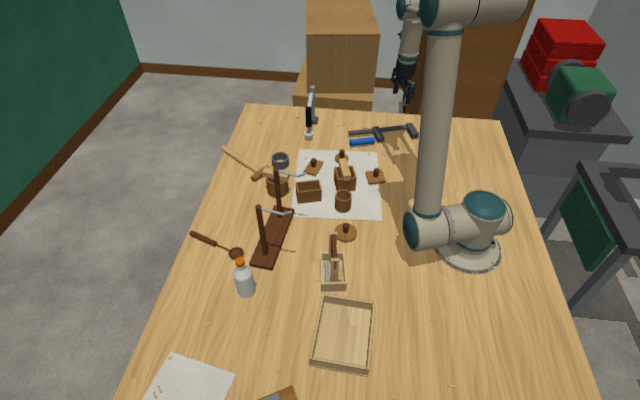

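View pics/wrist0.png

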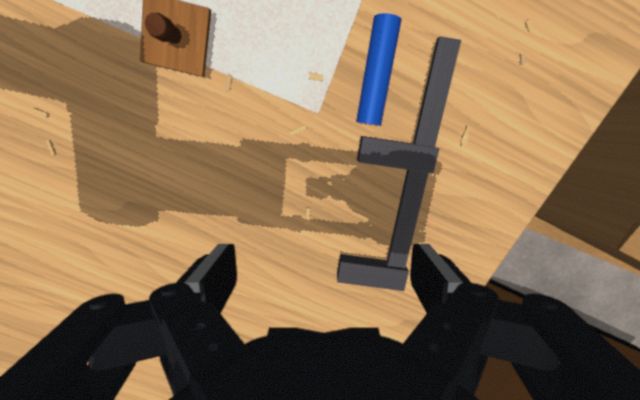

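```bash
cat > h.py <<'E'
import numpy as np, cv2
from cell import sensors, grab_frame
def toolT(o=None):
    o=o or sensors.get_obs()
    from scipy.spatial.transform import Rotation as Ro
    R=Ro.from_euler('xyz',o['tool_rot'],degrees=True).as_matrix()
    return R,np.array(o['eef_pos'])
def cam(name):
    """frame, world-from-camera R,c"""
    o=sensors.get_obs(); f=grab_frame(name)
    if name=='wrist':
        R,p=toolT(o); M=f['mount']; Rw=R@M[:3,:3]; c=R@M[:3,3]+p
    else:
        Rw=f['R'].T; c=-f['R'].T@f['t']
    f['Rw']=Rw; f['c']=c; f['obs']=o
    return f
def K(f): return np.array([[f['fx'],0,f['cx']],[0,f['fy'],f['cy']],[0,0,1]])
def rays(f,uv):
    uv=np.asarray(uv,float).reshape(-1,1,2)
    n=cv2.undistortPoints(uv,K(f),f['distortion'])[:,0]
    return np.c_[n,np.ones(len(n))]@f['Rw'].T
def onplane(f,uv,z):
    d=rays(f,uv); s=(z-f['c'][2])/d[:,2]; return f['c']+d*s[:,None]
def cloud(f):
    h,w=f['depth'].shape; u,v=np.meshgrid(np.arange(w),np.arange(h))
    d=rays(f,np.c_[u.ravel(),v.ravel()])
    P=f['c']+d*f['depth'].reshape(-1,1); P[f['depth'].ravel()==0]=np.nan
    return P.reshape(h,w,3)
def pix(f,X):
    X=np.asarray(X,float).reshape(-1,3); R=f['Rw'].T
    r,_=cv2.Rodrigues(R); return cv2.projectPoints(X,r,-R@f['c'],K(f),f['distortion'])[0][:,0]
def save(f,name,box=None,scale=1):
    im=f['pixels'][:,:,::-1]
    if box: im=im[box[1]:box[3],box[0]:box[2]]
    if scale!=1: im=cv2.resize(im,None,fx=scale,fy=scale,interpolation=cv2.INTER_CUBIC)
    cv2.imwrite(f'pics/{name}.png',im)
def comps(P,zlo,zhi,amin=15,roi=None):
    m=((P[...,2]>zlo)&(P[...,2]<zhi)).astype(np.uint8)
    n,l,s,c=cv2.connectedComponentsWithStats(m)
    out=[]
    for i in range(1,n):
        if s[i,4]<amin: continue
        q=P[l==i]; r=cv2.minAreaRect(q[:,:2].astype(np.float32))
        out.append((c[i].round(0),s[i,4],q.mean(0).round(1),np.round(r[0],1),np.round(r[1],1),round(r[2],1)))
    return out
E
python3 - <<'E'
from h import *
f=cam('top'); P=cloud(f)
save(f,'top1',(130,110,530,310),2)
print('bench',np.nanmedian(P[250:290,480:500,2]))
for lo,hi in ((10,25),(30,60),(50,66),(60,69),(66,80),(85,110),(130,175),(200,300)):
    print(lo,hi)
    for c in comps(P,lo,hi): print('  ',*c)
E
```

```text
bench 1.3682771409506813
10 25
   [432.  93.] 388 [ 881.5 -348.4   21.3] [ 880.2 -347.1] [ 28.6 234.6] 53.0
   [287.  93.] 280 [876.9  91.4  16.3] [858.1  91.9] [ 46.1 205.9] 63.1
   [405. 125.] 126 [ 777.7 -262.9   20.2] [ 778.6 -269.6] [86.9 25. ] 52.2
   [105. 173.] 2103 [619.1 614.9  15.9] [620.8 617. ] [264.7  73.1] 28.7
   [440. 139.] 39 [ 733.5 -366.8   17.9] [ 732.1 -363.3] [53.4 20.7] 56.8
   [297. 159.] 1666 [668.1  57.9  20. ] [671.3  63. ] [204.4  81.7] 83.6
   [393. 147.] 18 [ 708.4 -227.    15.9] [ 706.3 -227.6] [31.8  4.6] 16.9
   [429. 153.] 43 [ 692.7 -333.4   17.1] [ 695.5 -334.6] [62.9 19.9] 47.3
   [233. 150.] 33 [691.6 248.3  18.1] [692.7 251.6] [17.9 51.2] 21.0
   [341. 164.] 394 [653.2 -73.6  20.2] [656.1 -72.4] [47.3 80.3] 82.9
   [378. 161.] 38 [ 663.7 -183.1   17.2] [ 665.7 -186.9] [71.2 20.4] 75.0
   [548. 179.] 205 [ 618.2 -676.5   13.9] [ 620.  -680.3] [49.6 51. ] 0.9
   [374. 178.] 15 [ 613.9 -170.7   17. ] [ 612.7 -168.2] [ 3.9 33.9] 13.8
   [383. 190.] 26 [ 577.2 -195.1   18. ] [ 577.3 -194.7] [61.  2.] 16.0
   [431. 192.] 496 [ 572.3 -335.2   18.5] [ 
[... 6569 characters left out ...]
00.5 634.7 155.8] [400.5 636.8] [ 7.1 10.7] 2.8
   [ 52. 250.] 45 [388.6 643.2 153.8] [389.7 644.8] [10.   8.4] 33.2
   [ 55. 255.] 48 [376.6 635.1 154.2] [376.9 637.4] [11.6  7.9] 80.9
   [282. 341.] 456 [179.1  72.7 163.3] [149.7  48.4] [172.3 130.2] 18.2
   [327. 392.] 114 [ 69.  -35.6 163.7] [ 69.1 -35.3] [47.5 15.2] 20.2
200 300
   [262. 142.] 204 [645.3 127.7 237.1] [632.9 126.8] [ 17.8 110.5] 87.0
   [333. 151.] 189 [623.9 -41.9 239.1] [613.5 -43.1] [ 17.1 108.6] 86.1
   [570. 307.] 40 [ 273.4 -556.2  260.3] [ 272.4 -556.3] [ 7.7 13.2] 76.7
   [535. 328.] 110 [ 229.5 -466.3  281.6] [ 228.4 -462.5] [21.1 38.3] 55.5
   [285. 345.] 596 [179.9  59.2 229.4] [170.2  57.9] [ 75.2 120.9] 85.6
```

View pics/top1.png

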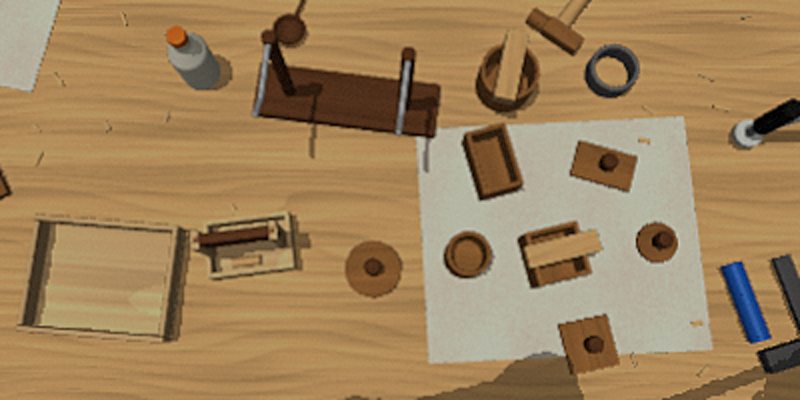

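```bash
cat >> h.py <<'E'
def go(x,y,z,yaw=None):
    o=sensors.get_obs(); R,p=toolT(o)
    cy=o['tool_rot'][2]
    if yaw is None: yaw=cy
    d=(yaw-cy+90)%180-90
    d=(yaw-cy+180)%360-180
    a=np.radians(cy+d); dx,dy=x-p[0],y-p[1]
    print('t %.2f pos'%o['t'],p.round(1),'rot',o['tool_rot'].round(1),'F',o['force'].round(1),'w %.3f'%o['gripper_width'],'q6 now %.0f then %.0f'%(o['joints'][5],(np.degrees(np.arctan2(y,x))-90-cy-d+180)%360-180))
    print('turn units %.2f'%(-d/5),' then shift x %.2f  y(down) %.2f  z %.2f'%((dx*np.cos(a)+dy*np.sin(a))/25,(p[2]-z)/25,(-dx*np.sin(a)+dy*np.cos(a))/25))
    b=np.radians(cy); print('shift first: x %.2f z %.2f'%((dx*np.cos(b)+dy*np.sin(b))/25,(-dx*np.sin(b)+dy*np.cos(b))/25))
E
python3 -c "
from h import *
go(442.7,-256.9,190,-75.3)"
```

```text
t 0.20 pos [ 247.8 -518.5  230.8] rot [ -90.1    0.  -154.5] F [ 0.8 -0.6 -1.1] w 1.000 q6 now -7 then -45
turn units -15.83  then shift x -8.14  y(down) 1.63  z 10.20
shift first: x -11.55 z -6.08
```

```bash
cat >> h.py <<'E'
def plan(x,y,z,yaw,n):
    """straight line with even turning over n rows; rows printed in tool units"""
    o=sensors.get_obs(); R,p=toolT(o); cy=o['tool_rot'][2]
    d=(yaw-cy+180)%360-180
    for k in range(n):
        a=np.radians(cy+d*k/n); dx,dy=(x-p[0])/n/25,(y-p[1])/n/25
        print([round(v,2) for v in (dx*np.cos(a)+dy*np.sin(a),(p[2]-z)/n/25,-dx*np.sin(a)+dy*np.cos(a),-d/n/5)])
E
python3 -c "
from h import *
plan(442.7,-256.9,190,-75.3,16)"
```

```text
[np.float64(-0.72), np.float64(0.1), np.float64(-0.38), np.float64(-0.99)]
[np.float64(-0.75), np.float64(0.1), np.float64(-0.32), np.float64(-0.99)]
[np.float64(-0.78), np.float64(0.1), np.float64(-0.25), np.float64(-0.99)]
[np.float64(-0.79), np.float64(0.1), np.float64(-0.18), np.float64(-0.99)]
[np.float64(-0.81), np.float64(0.1), np.float64(-0.11), np.float64(-0.99)]
[np.float64(-0.81), np.float64(0.1), np.float64(-0.04), np.float64(-0.99)]
[np.float64(-0.82), np.float64(0.1), np.float64(0.03), np.float64(-0.99)]
[np.float64(-0.81), np.float64(0.1), np.float64(0.1), np.float64(-0.99)]
[np.float64(-0.8), np.float64(0.1), np.float64(0.17), np.float64(-0.99)]
[np.float64(-0.78), np.float64(0.1), np.float64(0.24), np.float64(-0.99)]
[np.float64(-0.76), np.float64(0.1), np.float64(0.3), np.float64(-0.99)]
[np.float64(-0.73), np.float64(0.1), np.float64(0.37), np.float64(-0.99)]
[np.float64(-0.69), np.float64(0.1), np.float64(0.43), np.float64(-0.99)]
[np.float64(-0.66), np.float64(0.1), np.float64(0.49), np.float64(-0.99)]
[np.float64(-0.61), np.float64(0.1), np.float64(0.54), np.float64(-0.99)]
[np.float64(-0.56), np.float64(0.1), np.float64(0.59), np.float64(-0.99)]
```

Emit:
carry_out(targets=[[[-0.8,0.1,-0.15,-1],[-0.8,0.1,-0.15,-1],[-0.8,0.1,-0.15,-1],[-0.8,0.1,-0.15,-1],[-0.8,0.1,-0.15,-1],[-0.8,0.1,-0.15,-1],[-0.8,0.1,-0.15,-1],[-0.8,0.1,-0.15,-1]]], hand=1, newtons=50)

```text
t: 0.87
eef_pos: [343.0, -389.4, 210.9]
tool_rot: [-90.0, 0.0, -114.2]
force: [0.4, 0.3, 0.3]
gripper_width: 1.0
```

Emit:
carry_out(targets=[[[-0.7,0.1,0.4,-1],[-0.7,0.1,0.4,-1],[-0.7,0.1,0.4,-1],[-0.7,0.1,0.4,-1],[-0.7,0.1,0.4,-1],[-0.7,0.1,0.4,-1],[-0.7,0.1,0.4,-1],[-0.7,0.1,0.4,-0.8]]])

```text
t: 1.53
eef_pos: [437.5, -262.8, 191.0]
tool_rot: [-90.0, -0.0, -75.2]
force: [-0.0, 0.0, -0.4]
gripper_width: 1.001
```

```bash
python3 -c "
from h import *
go(442.7,-256.9,80,-75.3)
f=cam('wrist');save(f,'w1');P=cloud(f)
for c in comps(P,85,110,60): print(*c)
for c in comps(P,62,76,60): print(*c)
go(442.7,-256.9,80,-75.3)
"
```

```text
t 1.53 pos [ 437.5 -262.8  191. ] rot [-90.   -0.  -75.2] F [-0.   0.  -0.4] w 1.001 q6 now -54 then -45
turn units 0.01  then shift x -0.17  y(down) 4.44  z 0.26
shift first: x -0.17 z 0.26
[332. 188.] 4072 [ 442.2 -249.5   96.2] [ 443.1 -252.2] [30.  98.6] 14.5
[613. 180.] 2596 [ 661.9 -183.4   98.5] [ 680.5 -184.5] [30.9 71.2] 77.6
[364.  44.] 1687 [ 437.5 -129.9   65.1] [ 437.9 -131.3] [60.7 60.9] 0.7
[493. 130.] 1695 [ 571.4 -167.2   62.8] [ 571.6 -167.6] [93.  58.5] 16.0
[297. 181.] 892 [ 410.8 -257.4   69.8] [ 415.2 -257.8] [23.9 74.2] 14.3
[363. 182.] 769 [ 469.9 -241.8   69.7] [ 467.6 -243.9] [16.3 73.7] 14.6
[620. 149.] 344 [ 680.5 -154.7   71.6] [ 687.  -153.9] [46.6 10.7] 4.0
[589. 209.] 1404 [ 683.1 -212.3   70.5] [ 681.2 -204.1] [45.  91.4] 57.2
t 1.58 pos [ 437.6 -258.7  190.5] rot [-89.9   0.3 -75. ] F [ 0.5  3.9 -0.7] w 0.998 q6 now -54 then -45
turn units 0.05  then shift x -0.02  y(down) 4.42  z 0.21
shift first: x -0.02 z 0.21
```

View pics/w1.png

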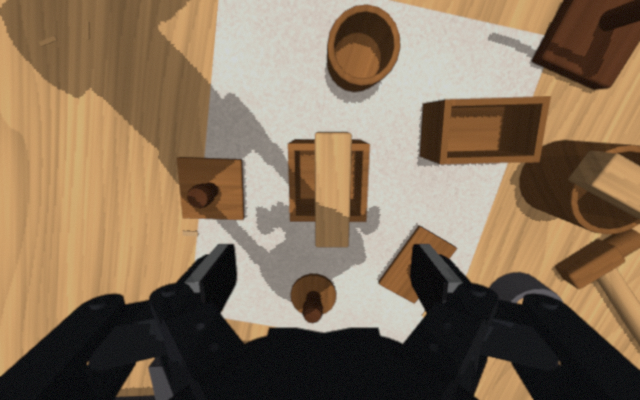

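Emit:
carry_out(targets=[[[0,0.8,0.2,0],[0,0.9,0,0],[0,0.9,0,0],[0,0.9,0,0],[0,0.6,0,0],[0,0.3,0,0],[0,0,0,0]]])

```text
t: 2.17
eef_pos: [440.6, -261.7, 79.7]
tool_rot: [-90.1, 0.2, -75.5]
force: [0.0, 0.1, 0.8]
gripper_width: 0.997
```

```bash
python3 -c "
from h import *
f=cam('wrist');save(f,'w2')
go(442.7,-256.9,80,-75.3)
"
```

```text
t 2.22 pos [ 441.5 -262.3   80.9] rot [-90.    0.1 -75.5] F [-0.  -0.1  0.2] w 1.002 q6 now -53 then -45
turn units -0.04  then shift x -0.20  y(down) 0.04  z 0.10
shift first: x -0.20 z 0.10
```

View pics/w2.png

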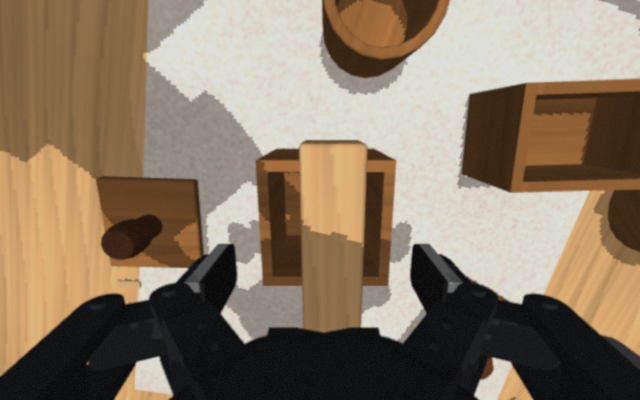

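Emit:
carry_out(targets=[[[-0.2,0,0.1,0],[0,0,0,0],[0,0,0,0],[0,0,0,0],[0,0,0,0],[0,0,0,0]]], hand=-1, newtons=50)

```text
t: 2.72
eef_pos: [443.6, -257.3, 82.3]
tool_rot: [-89.9, -0.1, -75.5]
force: [0.2, 0.4, 5.5]
gripper_width: 0.335
```

Emit:
carry_out(targets=[[[0,-0.3,0,0],[0,-0.8,0,0],[0,-1,0,0],[0,-1,0,0],[0,-1,0,0],[0,-1,0,0],[0,0,0,0]]])

```text
t: 3.3
eef_pos: [445.3, -258.7, 214.2]
tool_rot: [-89.7, -0.5, -75.5]
force: [-0.2, -0.5, -0.2]
gripper_width: 0.338
```

```bash
python3 -c "
from h import *
f=cam('wrist');save(f,'w3')
go(374,375,200,-94.3)
plan(374,375,200,-94.3,26)
"
```

```text
t 3.35 pos [ 444.3 -257.9  211.7] rot [-89.8  -0.3 -75.5] F [-0.1  0.2 -0.8] w 0.335 q6 now -52 then 49
turn units 3.77  then shift x -25.04  y(down) 0.47  z -4.70
shift first: x -25.21 z 3.64
[np.float64(-0.97), np.float64(0.02), np.float64(0.14), np.float64(0.14)]
[np.float64(-0.97), np.float64(0.02), np.float64(0.13), np.float64(0.14)]
[np.float64(-0.97), np.float64(0.02), np.float64(0.12), np.float64(0.14)]
[np.float64(-0.97), np.float64(0.02), np.float64(0.1), np.float64(0.14)]
[np.float64(-0.98), np.float64(0.02), np.float64(0.09), np.float64(0.14)]
[np.float64(-0.98), np.float64(0.02), np.float64(0.08), np.float64(0.14)]
[np.float64(-0.98), np.float64(0.02), np.float64(0.07), np.float64(0.14)]
[np.float64(-0.98), np.float64(0.02), np.float64(0.05), np.float64(0.14)]
[np.float64(-0.98), np.float64(0.02), np.float64(0.04), np.float64(0.14)]
[np.float64(-0.98), np.float64(0.02), np.float64(0.03), np.float64(0.14)]
[np.float64(-0.98), np.float64(0.02), np.float64(0.02), np.float64(0.14)]
[np.float64(-0.98), np.float64(0.02), np.float64(0.0), np.float64(0.14)]
[np.float64(-0.98), n
[... 328 characters left out ...]
-0.06), np.float64(0.14)]
[np.float64(-0.98), np.float64(0.02), np.float64(-0.07), np.float64(0.14)]
[np.float64(-0.98), np.float64(0.02), np.float64(-0.08), np.float64(0.14)]
[np.float64(-0.98), np.float64(0.02), np.float64(-0.09), np.float64(0.14)]
[np.float64(-0.97), np.float64(0.02), np.float64(-0.11), np.float64(0.14)]
[np.float64(-0.97), np.float64(0.02), np.float64(-0.12), np.float64(0.14)]
[np.float64(-0.97), np.float64(0.02), np.float64(-0.13), np.float64(0.14)]
[np.float64(-0.97), np.float64(0.02), np.float64(-0.14), np.float64(0.14)]
[np.float64(-0.97), np.float64(0.02), np.float64(-0.16), np.float64(0.14)]
[np.float64(-0.97), np.float64(0.02), np.float64(-0.17), np.float64(0.14)]
```

View pics/w3.png

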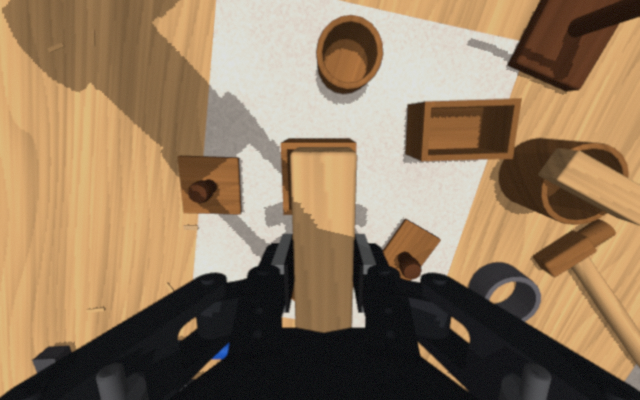

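Emit:
carry_out(targets=[[[-1,0,0.1,0.15],[-1,0,0.1,0.15],[-1,0,0.1,0.15],[-1,0,0.1,0.15],[-1,0,0.1,0.15],[-1,0,0.1,0.15],[-1,0,0.1,0.15],[-1,0,0,0.15]]])

```text
t: 4.02
eef_pos: [417.7, -56.2, 207.6]
tool_rot: [-90.1, 0.1, -81.5]
force: [1.1, -0.0, -0.4]
gripper_width: 0.334
```

Emit:
carry_out(targets=[[[-1,0,0,0.15],[-1,0,0,0.15],[-1,0,0,0.15],[-1,0,0,0.15],[-1,0,0,0.15],[-1,0,0,0.15],[-1,0,0,0.15],[-1,0,0,0.15]]])

```text
t: 4.68
eef_pos: [396.7, 142.2, 207.6]
tool_rot: [-90.2, -0.0, -87.5]
force: [0.2, -0.0, 0.6]
gripper_width: 0.335
```

Emit:
carry_out(targets=[[[-1,0,-0.1,0.15],[-1,0,-0.1,0.15],[-1,0,-0.1,0.15],[-1,0,-0.1,0.15],[-1,0,-0.1,0.15],[-1,0,-0.1,0.15],[-1,0,-0.1,0.15],[-1,0,-0.1,0.15]]])

```text
t: 5.35
eef_pos: [377.2, 341.8, 207.3]
tool_rot: [-90.1, -0.1, -93.5]
force: [0.2, -0.3, -0.1]
gripper_width: 0.335
```

```bash
python3 -c "
from h import *
go(374,375,200,-94.3)
"
```

```text
t 5.35 pos [377.2 341.8 207.3] rot [-90.1  -0.1 -93.5] F [ 0.2 -0.3 -0.1] w 0.335 q6 now 38 then 49
turn units 0.16  then shift x -1.31  y(down) 0.29  z -0.23
shift first: x -1.32 z -0.21
```

Emit:
carry_out(targets=[[[-0.3,0.5,-0.2,0.1],[-0.2,0.9,0,0],[0,1,0,0],[0,1,0,0],[0,1,0,0],[0,1,0,0],[0,0.5,0,0],[0,0,0,0]]])

```text
t: 6.02
eef_pos: [371.0, 351.6, 57.2]
tool_rot: [-90.4, -0.4, -94.0]
force: [0.0, -0.5, -0.5]
gripper_width: 0.336
```

```bash
python3 -c "
from h import *
go(374,375,24,-94.3)
f=cam('wrist');save(f,'w4')
"
```

```text
t 6.02 pos [371.  351.6  57.2] rot [-90.4  -0.4 -94. ] F [ 0.  -0.5 -0.5] w 0.336 q6 now 40 then 49
turn units 0.07  then shift x -0.94  y(down) 1.33  z 0.05
shift first: x -0.94 z 0.05
```

View pics/w4.png

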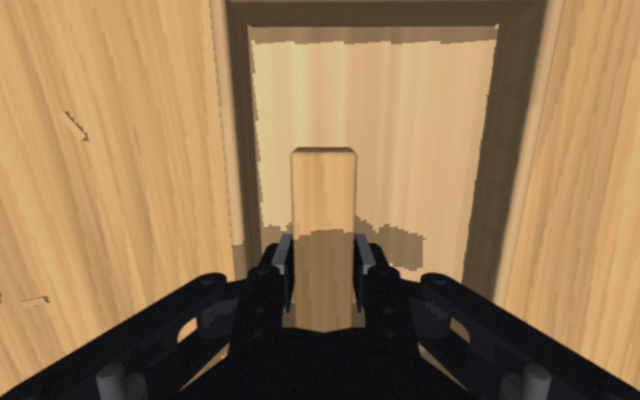

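Emit:
carry_out(targets=[[[-0.5,0,0,0],[-0.4,0.6,0,0],[0,0.6,0,0],[0,0,0,0]]])

```text
t: 6.4
eef_pos: [375.5, 377.3, 30.5]
tool_rot: [-90.1, -0.0, -93.9]
force: [-0.2, -0.3, -0.7]
gripper_width: 0.337
```

Emit:
carry_out(targets=[[[0,0,0,0],[0,0,0,0],[0,0,0,0]]], hand=0.2)

```text
t: 6.65
eef_pos: [376.6, 377.1, 32.6]
tool_rot: [-89.9, 0.1, -94.0]
force: [-0.2, 0.1, -0.4]
gripper_width: 0.595
```

Emit:
carry_out(targets=[[[0,-0.5,0,0],[0,-1,0,0],[0,-1,0,0],[0,-1,0,0],[0,-1,0,0],[0,-1,0,0],[0,-1,0,0],[0,-1,0,0]]])

```text
t: 7.32
eef_pos: [375.8, 376.3, 221.3]
tool_rot: [-89.9, 0.1, -94.0]
force: [0.3, -0.0, -0.2]
gripper_width: 0.603
```

```bash
python3 -c "
from h import *
go(374,375,24,-94.3)
f=cam('wrist');save(f,'w5')
f=cam('top');P=cloud(f)
for lo,hi in ((28,40),(54,68),(68,80),(88,110),(130,175)):
    print(lo)
    for c in comps(P,lo,hi): print(*c)
"
```

```text
t 7.32 pos [375.8 376.3 221.3] rot [-89.9   0.1 -94. ] F [ 0.3 -0.  -0.2] w 0.603 q6 now 42 then 49
turn units 0.06  then shift x 0.06  y(down) 7.89  z -0.07
shift first: x 0.06 z -0.07
28
[442. 139.] 62 [ 730.1 -369.1   35.4] [ 731. -367.] [63.8 28.8] 42.1
[394. 146.] 16 [ 706.8 -227.6   33.5] [ 705.2 -227.8] [34.6  4.5] 13.3
[431. 151.] 55 [ 693.2 -334.5   35.4] [ 696.  -336.8] [66.3 26.2] 50.2
[232. 149.] 25 [690.7 246.8  33.9] [691.5 247.6] [12.  44.3] 31.0
[381. 160.] 32 [ 662.9 -187.3   33.2] [ 665.7 -188.4] [73.1 20.8] 79.7
[503. 177.] 119 [ 618.  -537.6   33.1] [ 618.  -538.3] [39.3 33.7] 35.2
[550. 177.] 15 [ 617.6 -672.9   34.1] [ 618.  -673.4] [19.3  6.9] 23.8
[152. 226.] 30 [464.4 457.9  33.4] [464.1 458.5] [16.5 40.5] 57.9
[218. 235.] 17 [438.4 271.2  34.8] [438.  271.2] [ 2.  36.7] 86.9
[503. 261.] 382 [ 378.3 -521.9   33.6] [ 378.6 -522.5] [109.8  30.4] 17.5
[147. 253.] 42 [389.  464.9  33.9] [388.  464.8] [ 3.4 60.7] 86.4
[215. 258.] 36 [374.7 275.5  33.6] [376.1 275.4] [ 2.5 76.8] 85.9
[179. 258.] 393 [374.8 376.2  33.8] [374.9 377.5] [100.5  29.6] 85.8
[529. 286.] 3
[... 1708 characters left out ...]
 [48.6 53.8] 25.2
[271. 149.] 16 [672.6 122.9  98.5] [672.9 122.9] [ 5.6 16.3] 19.7
[512. 171.] 45 [ 616.5 -534.    96.7] [ 616.4 -534.5] [24.2 14. ] 25.8
[565. 172.] 41 [ 616.4 -674.8   99.6] [ 616.6 -676.1] [20.  10.4] 27.4
[301. 390.] 46 [55.8 27.1 98.9] [53.4 30. ] [ 6.8 57.8] 32.4
130
[218. 128.] 107 [708.5 256.3 155.5] [710.3 257.6] [24.5 23.7] 11.8
[269. 143.] 39 [672.5 122.5 151.2] [673.1 122.4] [ 8.1 17.1] 25.1
[537. 165.] 357 [ 618.3 -570.1  159. ] [ 621.8 -578.5] [26.3 99.5] 3.1
[575. 166.] 131 [ 615.9 -664.4  162.1] [ 619.7 -660.3] [53.  19.7] 86.6
[246. 227.] 341 [448.5 172.5 152.5] [448.6 172.1] [ 26. 109.] 8.1
[323. 388.] 459 [ 75.9 -24.8 157.4] [ 71.5 -20.3] [ 50.2 132.1] 1.6
```

View pics/w5.png

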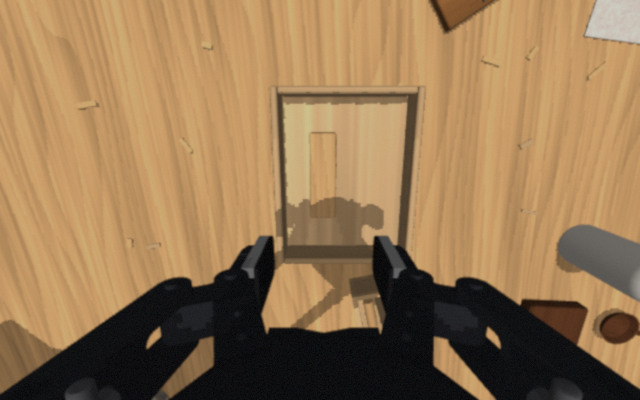

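```bash
python3 -c "
from h import *
f=cam('top');P=cloud(f)
q=P[140:250,215:290].reshape(-1,3); q=q[(q[:,2]>152)&(q[:,0]<520)&(q[:,1]>90)]
print(len(q),cv2.minAreaRect(q[:,:2].astype(np.float32)),q.mean(0))
for n in ('top','side'):
  f=cam(n);P=cloud(f)
  q=P.reshape(-1,3); q=q[(q[:,2]>218)&(q[:,2]<275)&(q[:,0]>560)&(q[:,0]<700)&(abs(q[:,1]-40)<110)]
  for s in (q[:,1]>40,q[:,1]<40):
    r=q[s]; print(n,len(r),'post',)
    for a in range(570,700,8):
      k=r[(r[:,0]>=a)&(r[:,0]<a+8)]
      if len(k): print(a,len(k),k.mean(0).round(1),'zmax',k[:,2].max().round(1), 'y',k[:,1].min().round(1),k[:,1].max().round(1))
"
```

```text
262 ((449.18060302734375, 171.93580627441406), (24.107725143432617, 107.30803680419922), 8.023417472839355) [449.32789549 173.50486536 155.17992047]
top 188 post
570 2 [577.9 136.7 246.5] zmax 246.5 y 135.5 137.9
578 9 [581.8 135.2 249.9] zmax 251.5 y 132.8 137.5
586 10 [590.4 134.4 244.7] zmax 247.4 y 131.5 138.2
594 8 [598.1 133.2 237.9] zmax 241.7 y 130.7 137.0
602 11 [606.4 133.1 233.5] zmax 236.7 y 129.4 136.6
610 11 [613.6 132.1 234.5] zmax 237.7 y 129.0 136.8
618 11 [621.9 131.  235.4] zmax 238.7 y 126.8 134.7
626 13 [629.5 130.3 237.1] zmax 241.1 y 127.1 135.0
634 10 [638.3 129.9 238.5] zmax 240.1 y 127.1 132.6
642 13 [646.2 128.2 238.3] zmax 240.7 y 125.2 132.8
650 10 [654.3 127.6 240.9] zmax 244.5 y 125.2 130.5
658 13 [662.3 126.6 241.1] zmax 244.3 y 122.7 130.5
666 23 [670.8 123.5 237.5] zmax 247.4 y 117.8 131.2
674 33 [677.6 123.8 240.3] zmax 248.4 y 116.2 133.1
682 11 [684.6 125.1 245.1] zmax 246.9 y 120.9 130.8
top 184 post
570 9 [574.  -36.2 242. ] zmax 246.7 y -38.7 -33.8
578 7 [581.7 -36.9 236.8] zmax 239.1 y -41.1 -33.9
586 14 [589.3 -38.  234. ] zmax 237.1 y -41.2 
[... 1233 characters left out ...]
 246.8 y 118.8 136.4
682 5 [683.3 130.8 232.2] zmax 242.7 y 128.3 133.5
side 117 post
570 7 [573.4 -30.8 235.8] zmax 241.5 y -32.0 -28.0
578 6 [581.9 -32.6 230.2] zmax 232.8 y -37.0 -29.3
586 7 [589.2 -30.9 232.2] zmax 236.4 y -34.4 -29.2
594 7 [597.6 -34.8 231.5] zmax 235.9 y -40.9 -29.0
602 8 [606.6 -34.  234.4] zmax 236.8 y -37.9 -30.5
610 4 [614.5 -35.7 234.7] zmax 236.6 y -36.6 -34.5
618 7 [621.6 -36.1 236.3] zmax 238.8 y -38.1 -33.7
626 6 [630.5 -38.2 235.8] zmax 237.4 y -42.5 -35.1
634 6 [637.5 -36.3 239.5] zmax 242.7 y -37.4 -34.8
642 12 [647.5 -38.4 232.7] zmax 244.7 y -43.2 -35.4
650 23 [653.9 -37.7 236.2] zmax 244.8 y -51.3 -31.6
658 17 [661.3 -38.4 236.5] zmax 246.1 y -48.0 -33.0
```

```bash
python3 -c "
from h import *
go(449.2,172,195,-82)
"
```

```text
t 7.57 pos [375.4 376.1 218.8] rot [-90.  -0. -94.] F [ 0.1  0.1 -0.7] w 0.603 q6 now 42 then 13
turn units -2.39  then shift x 8.49  y(down) 0.95  z 1.79
shift first: x 7.94 z 3.51
```

Emit:
carry_out(targets=[[[1,0,0.4,-0.3],[1,0,0.4,-0.3],[1,0,0.3,-0.3],[1,0,0.3,-0.3],[1,0,0.3,-0.3],[1,0,0.3,-0.3],[1,0,0.3,-0.3],[1,0,0.3,-0.3]]], hand=1)

```text
t: 8.23
eef_pos: [444.2, 176.4, 217.3]
tool_rot: [-90.2, -0.0, -81.9]
force: [-0.7, -0.4, -1.1]
gripper_width: 0.996
```

Emit:
carry_out(targets=[[[0.3,0,0,0],[0,0.4,0,0],[0,0.4,0,0],[0,0,0,0],[0,0,0,0]]])

```text
t: 8.65
eef_pos: [444.7, 171.3, 197.2]
tool_rot: [-90.2, 0.0, -81.9]
force: [0.4, 1.0, 0.2]
gripper_width: 1.003
```

```bash
python3 -c "
from h import *
go(449.2,172,130,-82)
f=cam('wrist');save(f,'w6');P=cloud(f)
for c in comps(P,148,162,60): print(*c)
go(449.2,172,130,-82)
"
```

```text
t 8.65 pos [444.7 171.3 197.2] rot [-90.2   0.  -81.9] F [0.4 1.  0.2] w 1.003 q6 now 5 then 13
turn units 0.02  then shift x -0.00  y(down) 2.69  z 0.18
shift first: x -0.00 z 0.18
[330. 212.] 3675 [448.1 178.5 154.9] [448.9 174.4] [ 24.  107.7] 7.9
[623. 318.] 565 [671.  130.3 154.9] [672.4 129. ] [18.5 10.6] 73.8
t 8.70 pos [445.3 171.4 198. ] rot [-90.1   0.  -81.9] F [-0.3  0.3 -0.2] w 1.001 q6 now 5 then 13
turn units 0.02  then shift x -0.00  y(down) 2.72  z 0.16
shift first: x -0.00 z 0.16
```

View pics/w6.png

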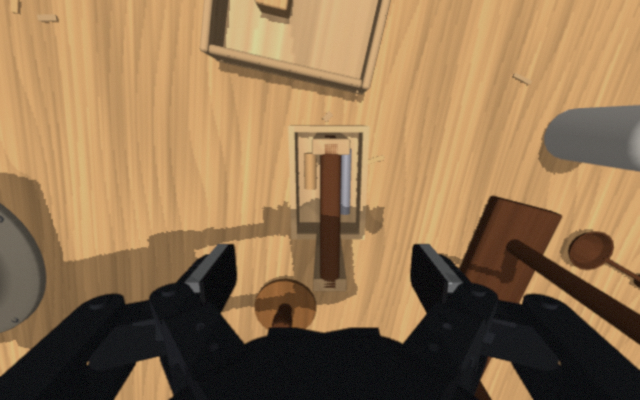

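Emit:
carry_out(targets=[[[0,0.5,0.15,0],[0,0.8,0,0],[0,0.8,0,0],[0,0.6,0,0],[0,0,0,0],[0,0,0,0]]])

```text
t: 9.2
eef_pos: [449.5, 171.6, 131.1]
tool_rot: [-90.1, -0.0, -81.9]
force: [-0.0, -0.2, -0.7]
gripper_width: 0.999
```

Emit:
carry_out(targets=[[[0,0,0,0],[0,0,0,0],[0,0,0,0],[0,0,0,0],[0,0,0,0],[0,0,0,0]]], hand=-1, newtons=90)

```text
t: 9.7
eef_pos: [449.8, 171.0, 131.7]
tool_rot: [-90.0, -0.0, -82.0]
force: [-10.2, -1.9, 17.1]
gripper_width: 0.154
```

```bash
python3 -c "
from h import *
go(604,133.5,290,-96.4)
"
```

```text
t 9.70 pos [449.8 171.  131.7] rot [-90.  -0. -82.] F [-10.2  -1.9  17.1] w 0.154 q6 now 4 then 19
turn units 2.89  then shift x 0.80  y(down) -6.33  z 6.30
shift first: x 2.35 z 5.90
```

Emit:
carry_out(targets=[[[0,-0.5,0,0],[0,-0.9,0,0.4],[0,-1,0,0.5],[0,-1,0,0.5],[0,-1,0,0.5],[0,-1,0,0.5],[0,-1,0,0.5],[0,-0.2,0,0]]])

```text
t: 10.37
eef_pos: [451.6, 171.4, 299.9]
tool_rot: [-89.6, 0.1, -96.5]
force: [1.4, 0.4, -3.2]
gripper_width: 0.145
```

```bash
python3 -c "
from h import *
go(604,133.5,290,-96.4)
f=cam('wrist');save(f,'w7');
go(604,133.5,290,-96.4)
"
```

```text
t 10.37 pos [451.6 171.4 299.9] rot [-89.6   0.1 -96.5] F [ 1.4  0.4 -3.2] w 0.145 q6 now 19 then 19
turn units -0.02  then shift x 0.83  y(down) 0.40  z 6.23
shift first: x 0.82 z 6.23
t 10.42 pos [451.3 171.3 298.8] rot [-89.7   0.1 -96.4] F [ 0.2  0.2 -2.8] w 0.144 q6 now 19 then 19
turn units -0.00  then shift x 0.82  y(down) 0.35  z 6.24
shift first: x 0.82 z 6.24
```

View pics/w7.png

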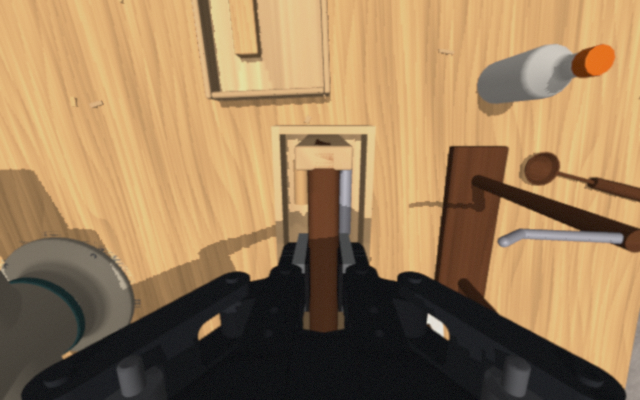

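Emit:
carry_out(targets=[[[0.3,0,0.7,0],[0.3,0,1,0],[0.2,0,1,0],[0,0,1,0],[0,0,1,0],[0,0,0.9,0],[0,0,0.5,0],[0,0.3,0.1,0]]])

```text
t: 11.08
eef_pos: [604.2, 133.1, 286.4]
tool_rot: [-90.0, -0.0, -96.5]
force: [-0.6, 0.7, -3.5]
gripper_width: 0.144
```

```bash
python3 -c "
from h import *
f=cam('wrist');save(f,'w8');
f=cam('top');save(f,'t8',(200,90,400,250),4)
go(604,133.5,260,-96.4)
"
```

```text
t 11.18 pos [600.1 133.4 284.6] rot [-90.4  -0.1 -96.4] F [-1.1  0.4 -4.3] w 0.148 q6 now 12 then 19
turn units -0.01  then shift x -0.02  y(down) 0.99  z 0.16
shift first: x -0.02 z 0.16
```

View pics/w8.png

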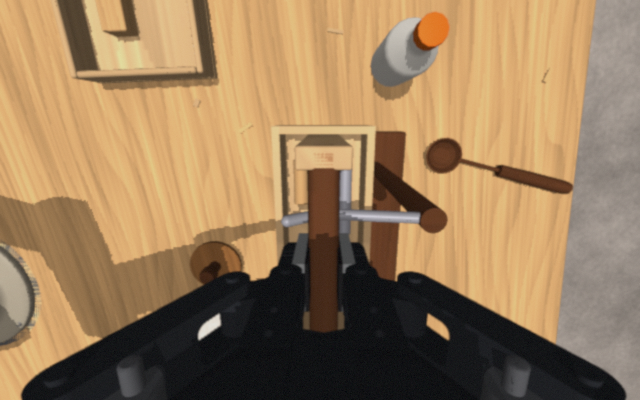

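View pics/t8.png

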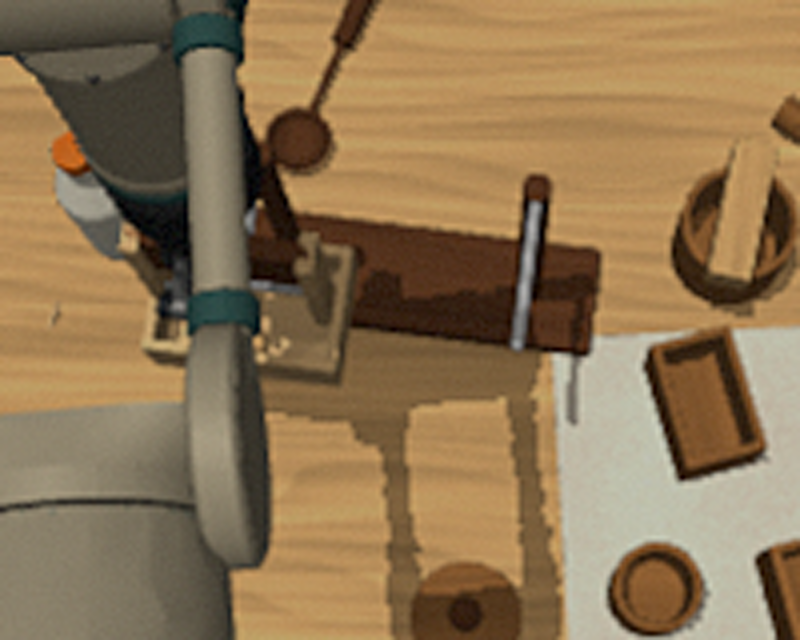

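Emit:
carry_out(targets=[[[0,0.3,0.1,0],[0,0.3,0,0],[0,0.2,0,0],[0,0,0,0],[0,0,0,0]]])

```text
t: 11.6
eef_pos: [603.4, 133.6, 268.5]
tool_rot: [-90.1, -0.0, -96.4]
force: [-0.2, 0.6, -3.7]
gripper_width: 0.143
```

```bash
python3 -c "
from h import *
go(604,133.5,260,-96.4)
"
```

```text
t 11.60 pos [603.4 133.6 268.5] rot [-90.1  -0.  -96.4] F [-0.2  0.6 -3.7] w 0.143 q6 now 12 then 19
turn units -0.01  then shift x 0.00  y(down) 0.34  z 0.03
shift first: x 0.00 z 0.03
```

Emit:
carry_out(targets=[[[0,0.15,0,0],[0,0.15,0,0],[0,0.1,0,0],[0,0,0,0],[0,0,0,0]]])

```text
t: 12.02
eef_pos: [607.2, 133.4, 261.7]
tool_rot: [-89.5, 0.1, -96.5]
force: [3.9, -0.3, 5.3]
gripper_width: 0.142
```

```bash
python3 -c "
from h import *
f=cam('wrist');save(f,'w9')
f=cam('side');save(f,'s9',(180,110,380,310),3)
go(604,133.5,260,-96.4)
"
```

```text
t 12.12 pos [607.2 133.4 261.6] rot [-89.5   0.1 -96.5] F [ 3.7 -1.1  6.3] w 0.143 q6 now 12 then 19
turn units -0.01  then shift x 0.01  y(down) 0.06  z -0.13
shift first: x 0.01 z -0.13
```

View pics/s9.png

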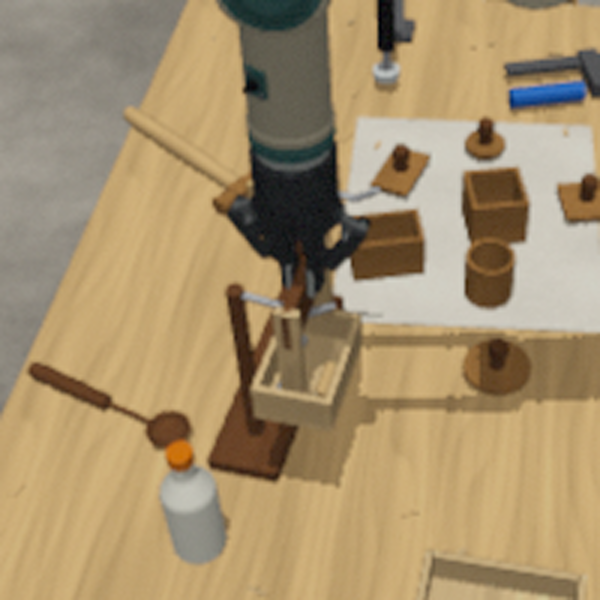

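Emit:
carry_out(targets=[[[0,0,0,0],[0,0,0,0],[0,0,0,0],[0,0,0,0]]], hand=-0.2)

```text
t: 12.45
eef_pos: [603.5, 133.5, 258.2]
tool_rot: [-90.1, -0.0, -96.5]
force: [-0.5, 0.3, -0.3]
gripper_width: 0.404
```

Emit:
carry_out(targets=[[[0,-0.3,0,0],[0,-0.6,0,0],[0,-1,0,0],[0,-1,0,0]]])

```text
t: 12.78
eef_pos: [603.5, 133.5, 331.6]
tool_rot: [-90.1, -0.0, -96.5]
force: [1.3, -1.1, 0.1]
gripper_width: 0.402
```

```bash
python3 -c "
from h import *
go(604,133.5,260,-96.4)
f=cam('wrist');save(f,'w10');P=cloud(f)
for c in comps(P,274,300,60): print(*c)
f=cam('side');save(f,'s10',(180,110,380,310),3)
"
```

```text
t 12.78 pos [603.5 133.5 331.6] rot [-90.1  -0.  -96.5] F [ 1.3 -1.1  0.1] w 0.402 q6 now 12 then 19
turn units -0.01  then shift x -0.00  y(down) 2.86  z 0.02
shift first: x -0.00 z 0.02
[332. 208.] 3613 [609.9 140.7 285.2] [609.6 137.5] [108.2  24.4] 83.6
```

View pics/s10.png

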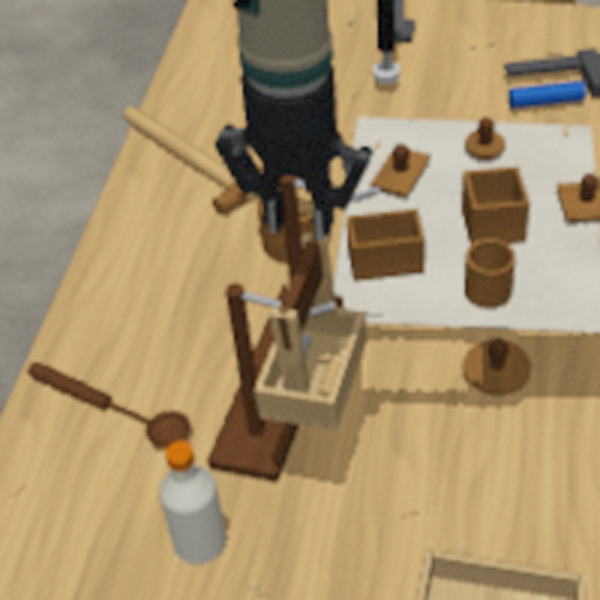

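View pics/w10.png

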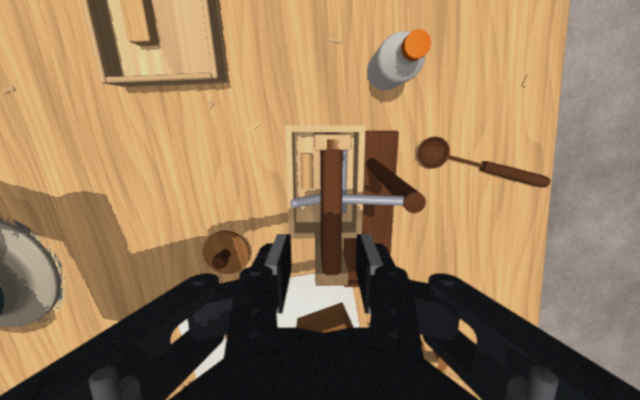

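```bash
python3 -c "
from h import *
go(697,-192,331,-12.3)
plan(697,-192,331,-12.3,17)
"
```

```text
t 12.88 pos [606.  133.7 336.4] rot [-89.5   0.1 -96.5] F [ 0.2 -0.2  0.8] w 0.399 q6 now 12 then -93
turn units -16.83  then shift x 6.33  y(down) 0.22  z -11.95
shift first: x 12.54 z 5.08
[np.float64(0.74), np.float64(0.01), np.float64(0.3), np.float64(-0.99)]
[np.float64(0.76), np.float64(0.01), np.float64(0.23), np.float64(-0.99)]
[np.float64(0.78), np.float64(0.01), np.float64(0.17), np.float64(-0.99)]
[np.float64(0.79), np.float64(0.01), np.float64(0.1), np.float64(-0.99)]
[np.float64(0.8), np.float64(0.01), np.float64(0.03), np.float64(-0.99)]
[np.float64(0.79), np.float64(0.01), np.float64(-0.04), np.float64(-0.99)]
[np.float64(0.79), np.float64(0.01), np.float64(-0.11), np.float64(-0.99)]
[np.float64(0.78), np.float64(0.01), np.float64(-0.17), np.float64(-0.99)]
[np.float64(0.76), np.float64(0.01), np.float64(-0.24), np.float64(-0.99)]
[np.float64(0.74), np.float64(0.01), np.float64(-0.3), np.float64(-0.99)]
[np.float64(0.71), np.float64(0.01), np.float64(-0.37), np.float64(-0.99)]
[np.float64(0.67), np.float64(0.01), np.float64(-0.43), np.float64(-0.99)]
[np.float64(0.63), np.float64(0.01), np.float64(-0.48), np.float64(-0.99)]
[np.float64(0.59), np.float64(0.01), np.float64(-0.54), np.float64(-0.99)]
[np.float64(0.54), np.float64(0.01), np.float64(-0.58), np.float64(-0.99)]
[np.float64(0.49), np.float64(0.01), np.float64(-0.63), np.float64(-0.99)]
[np.float64(0.43), np.float64(0.01), np.float64(-0.67), np.float64(-0.99)]
```

Emit:
carry_out(targets=[[[0.8,0,0.3,-1],[0.8,0,0.2,-1],[0.8,0,0.1,-1],[0.8,0,0.1,-1],[0.8,0,0,-1],[0.8,0,0,-1],[0.8,0,-0.1,-1],[0.8,0,-0.2,-1]]], hand=1, newtons=50)

```text
t: 13.55
eef_pos: [644.8, -25.1, 330.7]
tool_rot: [-90.1, 0.1, -56.2]
force: [0.2, -0.8, -0.3]
gripper_width: 1.004
```

Emit:
carry_out(targets=[[[0.7,0,-0.2,-1],[0.7,0,-0.3,-1],[0.7,0,-0.4,-1],[0.6,0,-0.5,-1],[0.6,0.2,-0.5,-1],[0.6,0.4,-0.6,-1],[0.5,0.6,-0.6,-1],[0.5,0.8,-0.6,-1]]])

```text
t: 14.22
eef_pos: [683.8, -177.2, 281.8]
tool_rot: [-90.0, -0.1, -16.2]
force: [-0.4, -0.2, 1.1]
gripper_width: 1.004
```

```bash
python3 -c "
from h import *
go(697,-192,200,-12.3)
"
```

```text
t 14.22 pos [ 683.8 -177.2  281.8] rot [-90.   -0.1 -16.2] F [-0.4 -0.2  1.1] w 1.004 q6 now -94 then -93
turn units -0.78  then shift x 0.64  y(down) 3.27  z -0.47
shift first: x 0.67 z -0.42
```

Emit:
carry_out(targets=[[[0.6,0.8,-0.4,-0.7],[0,1,0,0],[0,1,0,0],[0,0.3,0,0],[0,0,0,0],[0,0,0,0]]])

```text
t: 14.72
eef_pos: [695.2, -189.7, 204.1]
tool_rot: [-90.0, 0.0, -12.9]
force: [0.4, 0.0, -0.3]
gripper_width: 1.003
```

```bash
python3 -c "
from h import *
f=cam('wrist');save(f,'w11');P=cloud(f)
for c in comps(P,90,115,60): print(*c)
for c in comps(P,66,80,60): print(*c)
go(697,-192,86,-12.3)
"
```

```text
[482. 117.] 374 [656.6 -48.7 103.2] [656.8 -47.2] [ 8.5 18.5] 76.2
[325. 196.] 3693 [ 693.3 -187.   101.3] [ 696.2 -187.8] [29.9 99.6] 77.4
[465. 118.] 138 [656.9 -48.8  73.4] [657.2 -47.8] [ 6.5 16.9] 77.4
[292. 193.] 662 [ 689.8 -218.9   74.3] [ 689.5 -217.2] [26.8 77.1] 77.8
[355. 191.] 588 [ 702.3 -159.1   74.5] [ 702.1 -160.3] [22.5 73.5] 78.1
t 14.77 pos [ 695.8 -189.9  205.4] rot [-90.   -0.1 -12.9] F [ 0.7 -0.   1.7] w 0.997 q6 now -98 then -93
turn units -0.13  then shift x 0.06  y(down) 4.77  z -0.07
shift first: x 0.07 z -0.07
```

View pics/w11.png

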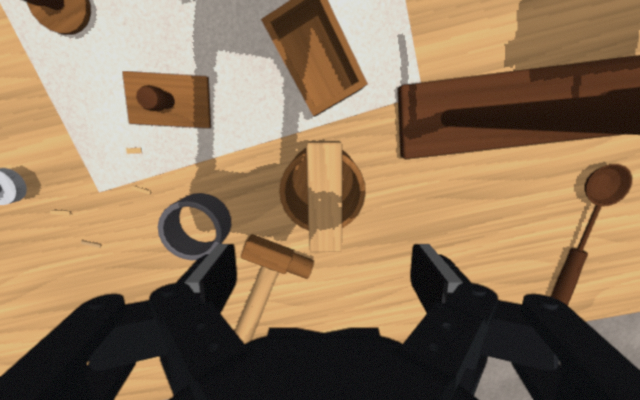

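Emit:
carry_out(targets=[[[0,0.8,0,-0.1],[0,1,0,0],[0,1,0,0],[0,1,0,0],[0,0.7,0,0],[0,0.3,0,0],[0,0,0,0],[0,0,0,0]]])

```text
t: 15.43
eef_pos: [696.3, -190.2, 85.6]
tool_rot: [-90.0, -0.2, -12.4]
force: [-0.1, -0.5, -0.0]
gripper_width: 0.999
```

Emit:
carry_out(targets=[[[0,0,0,0],[0,0,0,0],[0,0,0,0],[0,0,0,0],[0,0,0,0]]], hand=-1)

```text
t: 15.85
eef_pos: [695.6, -190.0, 85.0]
tool_rot: [-90.0, -0.1, -12.5]
force: [-1.3, 0.8, 1.2]
gripper_width: 0.341
```

Emit:
carry_out(targets=[[[0,-0.3,0,0],[0,-0.8,0,0],[0,-1,0,0],[0,-1,0,0],[0,-1,0,0],[0,-1,0,0],[0,-1,0,0],[0,-1,0,0]]])

```text
t: 16.52
eef_pos: [694.7, -189.7, 262.9]
tool_rot: [-90.0, 0.0, -12.5]
force: [0.6, -0.8, -1.2]
gripper_width: 0.341
```

```bash
python3 -c "
from h import *
f=cam('wrist');save(f,'w12')
go(428,373,200,-94.3)
go(480,0,220,-60)
"
```

```text
t 16.57 pos [ 697.  -190.6  269.2] rot [-90.1  -0.6 -12.5] F [ 0.4 -0.6  3.7] w 0.338 q6 now -98 then 45
turn units 16.37  then shift x -21.67  y(down) 2.77  z -12.42
shift first: x -15.37 z 19.69
t 16.57 pos [ 697.  -190.6  269.2] rot [-90.1  -0.6 -12.5] F [ 0.4 -0.6  3.7] w 0.338 q6 now -98 then -30
turn units 9.51  then shift x -10.94  y(down) 1.97  z -3.71
shift first: x -10.12 z 5.57
```

View pics/w12.png

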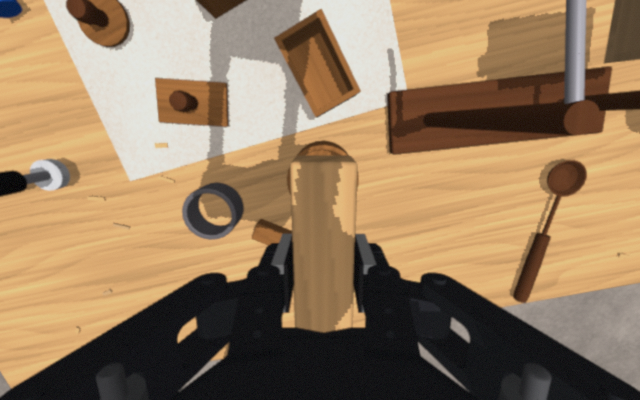

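```bash
python3 -c "
from h import *
plan(430,-110,262,-94.3,16)
"
```

```text
[np.float64(-0.7), np.float64(0.02), np.float64(0.05), np.float64(1.02)]
[np.float64(-0.7), np.float64(0.02), np.float64(-0.01), np.float64(1.02)]
[np.float64(-0.69), np.float64(0.02), np.float64(-0.07), np.float64(1.02)]
[np.float64(-0.68), np.float64(0.02), np.float64(-0.13), np.float64(1.02)]
[np.float64(-0.67), np.float64(0.02), np.float64(-0.19), np.float64(1.02)]
[np.float64(-0.65), np.float64(0.02), np.float64(-0.25), np.float64(1.02)]
[np.float64(-0.62), np.float64(0.02), np.float64(-0.31), np.float64(1.02)]
[np.float64(-0.59), np.float64(0.02), np.float64(-0.36), np.float64(1.02)]
[np.float64(-0.56), np.float64(0.02), np.float64(-0.42), np.float64(1.02)]
[np.float64(-0.52), np.float64(0.02), np.float64(-0.46), np.float64(1.02)]
[np.float64(-0.48), np.float64(0.02), np.float64(-0.51), np.float64(1.02)]
[np.float64(-0.43), np.float64(0.02), np.float64(-0.55), np.float64(1.02)]
[np.float64(-0.38), np.float64(0.02), np.float64(-0.59), np.float64(1.02)]
[np.float64(-0.33), np.float64(0.02), np.float64(-0.62), np.float64(1.02)]
[np.float64(-0.27), np.float64(0.02), np.float64(-0.64), np.float64(1.02)]
[np.float64(-0.21), np.float64(0.02), np.float64(-0.66), np.float64(1.02)]
```

Emit:
carry_out(targets=[[[-0.7,0,0,1],[-0.7,0,0,1],[-0.7,0,-0.1,1],[-0.7,0,-0.1,1],[-0.7,0,-0.2,1],[-0.7,0,-0.2,1],[-0.6,0,-0.3,1],[-0.6,0,-0.4,1]]])

```text
t: 17.23
eef_pos: [558.5, -149.4, 261.3]
tool_rot: [-90.0, -0.0, -52.7]
force: [0.1, 0.8, -0.8]
gripper_width: 0.339
```

Emit:
carry_out(targets=[[[-0.6,0,-0.4,1],[-0.5,0,-0.5,1],[-0.5,0,-0.5,1],[-0.5,0,-0.5,1],[-0.4,0,-0.6,1],[-0.4,0,-0.6,1],[-0.3,0,-0.6,1],[-0.3,0,-0.6,1]]])

```text
t: 17.9
eef_pos: [425.4, -104.1, 261.4]
tool_rot: [-90.0, -0.0, -92.7]
force: [0.8, -0.4, -1.4]
gripper_width: 0.339
```

```bash
python3 -c "
from h import *
go(428,373,200,-94.3)
"
```

```text
t 17.90 pos [ 425.4 -104.1  261.4] rot [-90.   -0.  -92.7] F [ 0.8 -0.4 -1.4] w 0.339 q6 now -20 then 45
turn units 0.32  then shift x -19.04  y(down) 2.45  z -1.33
shift first: x -19.07 z -0.80
```

Emit:
carry_out(targets=[[[-1,0,0,0.3],[-1,0,0,0],[-1,0,-0.1,0],[-1,0,-0.1,0],[-1,0.2,-0.1,0],[-1,0.2,-0.1,0],[-1,0.2,-0.1,0],[-1,0.2,-0.1,0]]])

```text
t: 18.57
eef_pos: [424.4, 97.4, 241.3]
tool_rot: [-90.0, -0.0, -94.0]
force: [0.3, -0.7, -0.1]
gripper_width: 0.332
```

Emit:
carry_out(targets=[[[-1,0.6,-0.1,0],[-1,0.6,-0.1,0],[-1,0.6,-0.1,0],[-1,0.6,-0.1,0],[-1,0.6,-0.1,0],[-1,0.6,0,0],[-1,0.6,0,0],[-1,0.6,0,0]]])

```text
t: 19.23
eef_pos: [425.9, 297.8, 120.7]
tool_rot: [-90.0, -0.0, -93.9]
force: [-0.1, 0.7, -0.3]
gripper_width: 0.335
```

```bash
python3 -c "
from h import *
go(430,373,30,-94.3)
"
```

```text
t 19.23 pos [425.9 297.8 120.7] rot [-90.   -0.  -93.9] F [-0.1  0.7 -0.3] w 0.335 q6 now 31 then 45
turn units 0.07  then shift x -3.01  y(down) 3.63  z -0.06
shift first: x -3.01 z -0.04
```

Emit:
carry_out(targets=[[[-1,0.3,0,0],[-1,0.5,-0.1,0],[-0.8,0.8,0,0],[-0.2,1,0,0],[0,0.8,0,0],[0,0.3,0,0],[0,0,0,0],[0,0,0,0]]])

```text
t: 19.9
eef_pos: [429.0, 371.4, 29.0]
tool_rot: [-90.0, -0.0, -94.0]
force: [0.4, 0.4, -0.5]
gripper_width: 0.343
```

Emit:
carry_out(targets=[[[0,0,0,0],[0,0,0,0],[0,0,0,0]]], hand=0.1)

```text
t: 20.15
eef_pos: [429.8, 371.9, 30.2]
tool_rot: [-89.9, 0.1, -94.0]
force: [0.3, -0.3, -0.5]
gripper_width: 0.549
```

Emit:
carry_out(targets=[[[0,-0.5,0,0],[0,-1,0,0],[0,-1,0,0],[0,-1,0,0],[0,-1,0,0],[0,-1,0,0],[0,-1,0,0],[0,0,0,0]]])

```text
t: 20.82
eef_pos: [431.7, 373.4, 197.7]
tool_rot: [-89.4, 0.4, -94.0]
force: [0.2, 0.1, 0.2]
gripper_width: 0.547
```

```bash
python3 -c "
from h import *
go(420,-3,200,-94.3)
f=cam('top');save(f,'t12',(130,110,530,310),2);P=cloud(f)
for lo,hi in ((15,22),(28,40),(54,68),(68,80),(88,110)):
    print(lo)
    for c in comps(P,lo,hi,22): print(*c)
"
```

```text
t 20.82 pos [431.7 373.4 197.7] rot [-89.4   0.4 -94. ] F [0.2 0.1 0.2] w 0.547 q6 now 38 then 4
turn units 0.07  then shift x 15.05  y(down) -0.09  z 0.66
shift first: x 15.05 z 0.58
15
[291.  84.] 143 [905.3  80.   18.4] [906.2  79.8] [ 17.2 109.1] 68.9
[441.  85.] 54 [ 905.2 -377.1   19.5] [ 908.1 -378. ] [  7.1 126.3] 53.8
[421. 112.] 50 [ 818.7 -313.6   19.3] [ 821.4 -312.9] [10.7 83.3] 53.7
[397. 121.] 24 [ 789.5 -240.2   18.9] [ 788.7 -241.8] [30.1  8.1] 57.2
[102. 163.] 1004 [649.7 627.   17.3] [633.1 621.6] [234.9  69.2] 29.8
[265. 145.] 22 [708.5 153.4  19.8] [710.7 153.1] [22.6 11.7] 4.2
[307. 158.] 890 [670.2  28.2  19.5] [669.8  47.9] [174.   80.2] 83.4
[341. 164.] 309 [653.5 -73.4  19.6] [655.7 -72.7] [46.4 79.9] 82.1
[432. 192.] 426 [ 572.4 -335.8   18.8] [ 573.7 -336.6] [88.8 54.4] 73.9
[457. 231.] 219 [ 459.6 -404.9   18.4] [ 460.2 -406.4] [54.9 54.4] 46.8
[316. 244.] 509 [419.4  -2.4  18.6] [420.3  -2.5] [76.6 79.5] 0.6
[424. 282.] 511 [ 317.  -304.2   18.5] [ 317.  -305.3] [69.5 69.5] 12.7
[536. 346.] 30 [ 152.3 -597.3   18.3] [ 153.2 -597.8] [20.9 40.9] 61.2
[306.
[... 1915 characters left out ...]
 [ 7.4 49.6] 29.7
68
[385. 145.] 210 [ 696.3 -194.7   74.3] [ 696.3 -194.5] [83.  80.1] 1.2
[559. 174.] 26 [ 616.3 -673.9   74.1] [ 616.4 -675.4] [20.7 10.3] 27.2
[410. 236.] 203 [ 438.2 -257.6   70.9] [ 439.4 -255.6] [76.3 74.8] 14.6
[ 86. 248.] 66 [398.7 608.6  73.9] [398.  611.2] [23.8 61. ] 83.7
[304. 386.] 48 [58.8 21.4 72.9] [56.8 24.1] [13.2 67.7] 25.9
88
[225. 138.] 153 [700.1 251.3 101.7] [707.7 256.7] [48.4 53.7] 23.6
[512. 171.] 45 [ 616.2 -533.8   97.3] [ 616.3 -534. ] [24.2 12.9] 24.3
[565. 172.] 38 [ 616.7 -676.1   98.8] [ 618.1 -676.1] [21.7 10.2] 15.4
[ 69. 256.] 25 [374.3 637.4  96.4] [371.6 640.2] [12.  19.2] 28.5
[302. 389.] 50 [57.  24.4 99.1] [54.2 27.6] [ 8.  62.1] 30.1
```

View pics/t12.png

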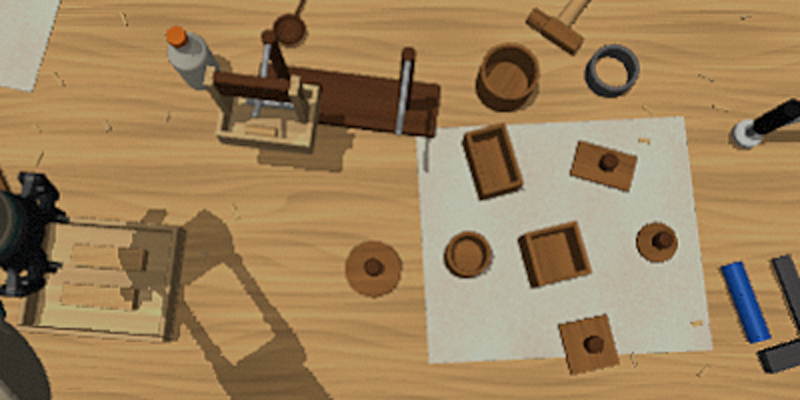

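Emit:
carry_out(targets=[[[1,0,0,0],[1,0,0,0],[1,0,0,0],[1,0,0.1,0],[1,0,0.1,0],[1,0,0.1,0],[1,0,0.1,0],[1,0,0.1,0]]], hand=1)

```text
t: 21.53
eef_pos: [426.6, 169.8, 190.7]
tool_rot: [-90.1, -0.0, -94.0]
force: [0.8, -0.8, 0.6]
gripper_width: 1.001
```

Emit:
carry_out(targets=[[[1,0,0.1,0],[1,0,0,0],[1,0,0,0],[1,0.1,0,0],[1,0.4,0,0],[1,0.4,0,0],[1,0.4,0,0],[0,0.4,0,0]]])

```text
t: 22.2
eef_pos: [417.2, -7.0, 148.0]
tool_rot: [-90.0, -0.1, -94.1]
force: [-0.5, 0.3, 0.5]
gripper_width: 0.997
```

```bash
cat >> h.py <<'E'
def circ(q):
    "Kasa circle fit xy"
    A=np.c_[2*q[:,:2],np.ones(len(q))]; s=np.linalg.lstsq(A,(q[:,:2]**2).sum(1),rcond=None)[0]
    return s[:2].round(1),np.sqrt(s[2]+s[0]**2+s[1]**2).round(1)
def show(f,zr,near,rad=70,amin=20):
    "rect of points in a height band within rad of a place"
    P=cloud(f); q=P.reshape(-1,3); q=q[(q[:,2]>zr[0])&(q[:,2]<zr[1])&(np.hypot(q[:,0]-near[0],q[:,1]-near[1])<rad)]
    if len(q)<amin: print('none',len(q)); return
    r=cv2.minAreaRect(q[:,:2].astype(np.float32)); c=cv2.minEnclosingCircle(q[:,:2].astype(np.float32))
    print(f"{zr} n{len(q)} rect ({r[0][0]:.1f},{r[0][1]:.1f}) size ({r[1][0]:.1f},{r[1][1]:.1f}) ang {r[2]:.1f} | encl ({c[0][0]:.1f},{c[0][1]:.1f}) r{c[1]:.1f} | mean {q.mean(0).round(1)} | kasa {circ(q)}")
E
python3 -c "
from h import *
go(419.6,-3,120)
f=cam('wrist');save(f,'w13')
show(f,(50,58),(419,-3),25);show(f,(14,22),(419,-3),60)
go(419.6,-3,120)
f=cam('top')
show(f,(50,58),(419,-3),25);show(f,(14,22),(419,-3),60)
show(f,(69,80),(696,-194),60)
"
```

```text
t 22.20 pos [417.2  -7.  148. ] rot [-90.   -0.1 -94.1] F [-0.5  0.3  0.5] w 0.997 q6 now -6 then 4
turn units -0.00  then shift x -0.17  y(down) 1.12  z 0.09
shift first: x -0.17 z 0.09
(50, 58) n549 rect (419.1,1.2) size (22.4,22.1) ang 19.7 | encl (418.9,1.0) r11.6 | mean [419.1   1.9  53.8] | kasa (array([419. ,   1.7]), np.float64(7.9))
(14, 22) n4612 rect (419.3,1.1) size (78.8,78.8) ang 85.2 | encl (419.1,1.0) r39.8 | mean [419.2   3.4  18.3] | kasa (array([419.1,   0.8]), np.float64(29.6))
t 22.25 pos [415.7  -5.2 146.2] rot [-90.3  -0.  -94.2] F [-1.   0.7 -1. ] w 0.998 q6 now -6 then 4
turn units -0.00  then shift x -0.10  y(down) 1.05  z 0.15
shift first: x -0.10 z 0.15
none 0
(14, 22) n36 rect (398.4,-0.1) size (77.1,21.2) ang 84.2 | encl (409.0,-1.2) r38.6 | mean [3.985e+02 1.000e-01 1.860e+01] | kasa (array([419.7,  -2.4]), np.float64(37.1))
(69, 80) n203 rect (696.5,-194.1) size (84.1,79.7) ang 0.7 | encl (696.4,-194.7) r42.7 | mean [ 695.7 -194.3   74.3] | kasa (array([ 695.9, -194.3]), np.float64(38.8))
```

View pics/w13.png

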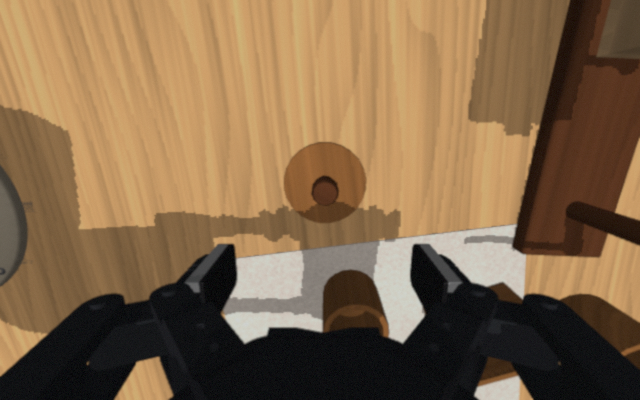

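```bash
python3 -c "
from h import *
go(419.6,-3,120)
for i in range(3):
  f=cam('wrist'); print(f['obs']['eef_pos'].round(1),f['obs']['tool_rot'].round(2),f['obs']['qvel'].round(1))
  show(f,(50,58),(419,-3),25);show(f,(14,22),(419,-3),60)
f=cam('side')
show(f,(50,58),(419,-3),25);show(f,(14,22),(419,-3),60)
show(f,(69,80),(696,-194),60)
go(419.6,-3,120)
"
```

```text
t 22.30 pos [415.9  -4.2 147. ] rot [-90.3   0.  -94.1] F [-0.7 -0.6 -0.3] w 1.000 q6 now -6 then 4
turn units -0.00  then shift x -0.06  y(down) 1.08  z 0.14
shift first: x -0.06 z 0.14
[415.9  -4.2 147. ] [-9.026e+01  3.000e-02 -9.411e+01] [ 1.9 -0.9 -2.1  0.5  1.5  0.1]
(50, 58) n549 rect (419.3,1.3) size (21.9,22.9) ang 83.0 | encl (419.3,1.1) r11.7 | mean [419.    1.9  53.8] | kasa (array([419. ,   1.6]), np.float64(7.9))
(14, 22) n4596 rect (419.2,0.8) size (78.5,78.5) ang 40.2 | encl (419.0,0.9) r39.8 | mean [419.2   3.3  18.3] | kasa (array([419.1,   0.7]), np.float64(29.6))
[416.7  -3.7 147.9] [-9.015e+01  3.000e-02 -9.404e+01] [ 1.3 -0.9 -1.7  0.   0.3  0. ]
(50, 58) n536 rect (419.0,0.7) size (22.4,22.2) ang 85.6 | encl (419.0,1.1) r11.8 | mean [419.1   1.8  53.9] | kasa (array([419.1,   1.6]), np.float64(7.9))
(14, 22) n4571 rect (419.1,1.1) size (78.8,78.6) ang 39.1 | encl (419.1,0.9) r39.9 | mean [419.2   3.4  18.3] | kasa (array([419. ,   0.7]), np.float64(29.6))
[417.4  -3.4 148.5] [-9.006e+01  2.000e-02 -9.398e+01] [ 0.9 -0.5 -1.1  0.  -0.1 -0. ]
(50, 58) n537 rect (
[... 261 characters left out ...]
[419. ,   0.7]), np.float64(29.6))
(50, 58) n25 rect (417.8,0.8) size (20.8,16.7) ang 5.2 | encl (417.0,2.8) r11.0 | mean [416.8   2.1  51.8] | kasa (array([417. ,   1.8]), np.float64(8.0))
(14, 22) n223 rect (417.1,2.8) size (74.0,78.8) ang 5.2 | encl (418.2,0.9) r41.4 | mean [417.1   6.1  16.8] | kasa (array([417.4,   1. ]), np.float64(29.5))
(69, 80) n63 rect (693.3,-185.6) size (79.4,78.9) ang 5.6 | encl (695.9,-186.6) r44.2 | mean [ 696.6 -179.8   72.7] | kasa (array([ 693.5, -188.3]), np.float64(38.9))
t 22.50 pos [418.2  -3.1 149.2] rot [-90.    0.  -93.9] F [-0.1  0.4  0.2] w 1.002 q6 now -6 then 4
turn units -0.00  then shift x -0.01  y(down) 1.17  z 0.06
shift first: x -0.01 z 0.06
```

Emit:
carry_out(targets=[[[-0.15,0.8,0,0],[0,1,0,0],[0,1,0,0],[0,1,0,0],[0,0.7,0,0],[0,0.4,0,0],[0,0,0,0],[0,0,0,0]]])

```text
t: 23.17
eef_pos: [418.5, 0.7, 26.4]
tool_rot: [-90.0, -0.0, -93.9]
force: [0.1, -0.4, 0.3]
gripper_width: 1.0
```

```bash
python3 -c "
from h import *
go(419.,1,26)
"
```

```text
t 23.17 pos [418.5   0.7  26.4] rot [-90.   -0.  -93.9] F [ 0.1 -0.4  0.3] w 1.000 q6 now -6 then 4
turn units -0.00  then shift x -0.01  y(down) 0.02  z 0.02
shift first: x -0.01 z 0.02
```

Emit:
carry_out(targets=[[[0,0,0,0],[0,0,0,0],[0,0,0,0],[0,0,0,0],[0,0,0,0],[0,0,0,0]]], hand=-1, newtons=60)

```text
t: 23.67
eef_pos: [418.6, 0.1, 26.9]
tool_rot: [-89.9, -0.0, -94.0]
force: [-0.2, 0.5, 5.6]
gripper_width: 0.261
```

Emit:
carry_out(targets=[[[0,-0.3,0,0],[0,-0.8,0,0],[0,-1,0,0],[0,-1,0,0],[0,-1,0,0],[0,-1,0,0],[0,0,0,0],[0,0,0,0]]])

```text
t: 24.33
eef_pos: [418.9, 0.1, 155.1]
tool_rot: [-89.8, -0.0, -94.0]
force: [-1.0, -0.7, -1.2]
gripper_width: 0.259
```

```bash
python3 -c "
from h import *
go(520,-186,150)
f=cam('wrist');save(f,'w14')
P=cloud(f); 
z=f['obs']['eef_pos'][2]; show(f,(z-26+12,z-26+22),f['obs']['eef_pos'],60)
print(f['obs']['eef_pos'])
"
```

```text
t 24.33 pos [4.189e+02 1.000e-01 1.551e+02] rot [-89.8  -0.  -94. ] F [-1.  -0.7 -1.2] w 0.259 q6 now -6 then -16
turn units -0.00  then shift x 7.14  y(down) 0.20  z 4.55
shift first: x 7.14 z 4.55
(np.float64(141.12128910477745), np.float64(151.12128910477745)) n8596 rect (419.2,2.8) size (76.4,76.3) ang 40.5 | encl (419.0,0.8) r40.0 | mean [419.9  14.4 146.5] | kasa (array([419. ,   1.3]), np.float64(30.0))
[4.18913265e+02 5.12951590e-02 1.55121289e+02]
```

View pics/w14.png

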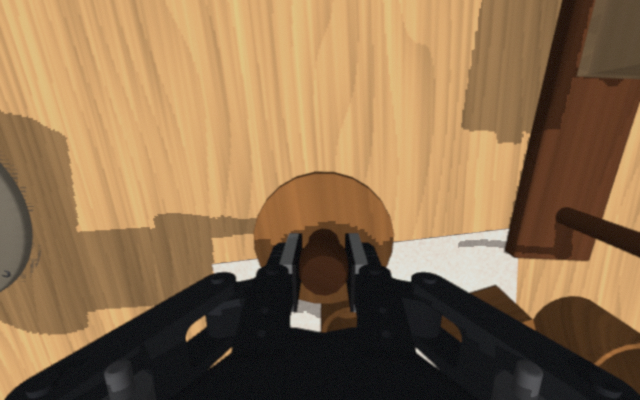

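Emit:
carry_out(targets=[[[0.9,0,0.4,0],[0.9,0,0.4,0],[0.9,0,0.5,0],[0.9,0,0.5,0],[0.9,0,0.5,0],[0.9,0,0.5,0],[0.9,0,0.5,0],[0.8,0,0.8,0]]])

```text
t: 25.05
eef_pos: [505.9, -184.5, 151.5]
tool_rot: [-90.3, 0.1, -94.0]
force: [-0.3, -0.8, -0.6]
gripper_width: 0.265
```

Emit:
carry_out(targets=[[[0,0,1,0],[0,0,1,0],[0,0,1,0],[0,0,1,0],[0,0,0.6,0],[0,0,0.2,0]]])

```text
t: 25.55
eef_pos: [629.2, -192.1, 150.8]
tool_rot: [-90.1, 0.1, -93.9]
force: [-0.6, -0.2, -0.9]
gripper_width: 0.26
```

```bash
python3 -c "
from h import *
go(695.5,-190.2,150)
f=cam('wrist');save(f,'w15')
show(f,(69,79),(695,-190),60);show(f,(54,66),(571,-168),70)
f=cam('top');save(f,'t15',(130,110,530,310),2)
go(695.5,-190.2,150)
"
```

```text
t 25.55 pos [ 629.2 -192.1  150.8] rot [-90.1   0.1 -93.9] F [-0.6 -0.2 -0.9] w 0.260 q6 now -19 then -11
turn units -0.00  then shift x -0.26  y(down) 0.03  z 2.64
shift first: x -0.26 z 2.64
(69, 79) n2071 rect (702.4,-187.2) size (68.2,83.4) ang 23.6 | encl (695.7,-190.1) r42.0 | mean [ 707.3 -184.7   74.4] | kasa (array([ 695. , -189.4]), np.float64(38.5))
(54, 66) n2352 rect (571.7,-167.9) size (93.4,58.3) ang 16.1 | encl (571.7,-167.0) r54.1 | mean [ 561.6 -164.    61.7] | kasa (array([ 571.8, -168.2]), np.float64(40.6))
t 25.65 pos [ 627.2 -191.8  151.4] rot [-90.2   0.1 -93.9] F [-1.2 -0.8 -0.8] w 0.261 q6 now -19 then -11
turn units -0.00  then shift x -0.25  y(down) 0.06  z 2.72
shift first: x -0.25 z 2.72
```

View pics/w15.png

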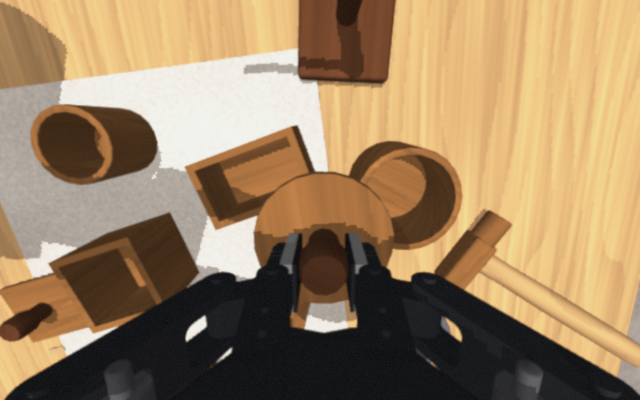

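View pics/t15.png

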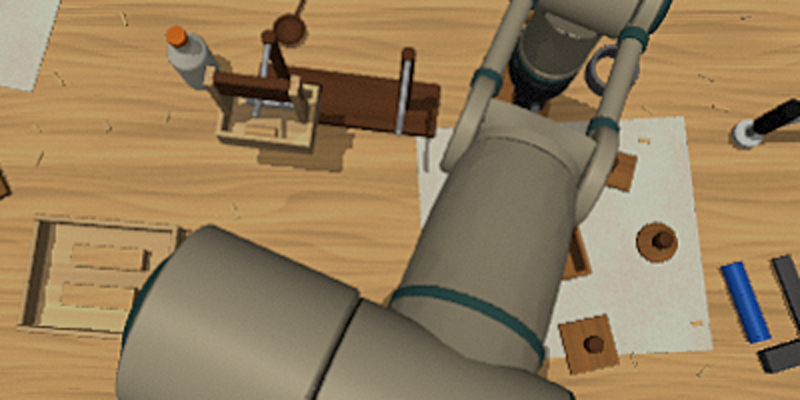

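Emit:
carry_out(targets=[[[-0.2,0,0.9,0],[0,0,1,0],[0,0,0.6,0],[0,0.5,0.2,0],[0,0.8,0,0],[0,0.4,0,0],[0,0,0,0],[0,0,0,0]]])

```text
t: 26.32
eef_pos: [693.5, -191.6, 109.9]
tool_rot: [-90.2, 0.1, -94.0]
force: [-0.5, -0.5, -1.0]
gripper_width: 0.26
```

```bash
python3 -c "
from h import *
f=cam('wrist');save(f,'w16')
show(f,(69,79),(695,-190),60); z=f['obs']['eef_pos'][2]; show(f,(z-26+12,z-26+22),f['obs']['eef_pos'],60)
go(695.6,-190.8,91)
"
```

```text
(69, 79) n1197 rect (703.3,-164.2) size (30.0,79.4) ang 74.0 | encl (699.2,-178.6) r39.7 | mean [ 704.  -158.    74.8] | kasa (array([ 695.5, -190.4]), np.float64(39.8))
(np.float64(95.90729780199038), np.float64(105.90729780199038)) n8581 rect (693.8,-188.6) size (76.0,76.1) ang 40.3 | encl (693.4,-190.7) r40.0 | mean [ 694.5 -177.2  101.2] | kasa (array([ 693.6, -190.2]), np.float64(29.9))
t 26.37 pos [ 694.6 -191.9  111.2] rot [-90.1   0.  -94. ] F [ 0.2 -0.3 -0.9] w 0.261 q6 now -17 then -11
turn units -0.00  then shift x -0.05  y(down) 0.81  z 0.04
shift first: x -0.05 z 0.04
```

Emit:
carry_out(targets=[[[-0.05,0.1,0.03,0],[0,0.2,0,0],[0,0.2,0,0],[0,0.2,0,0],[0,0.1,0,0],[0,0,0,0],[0,0,0,0]]])

```text
t: 26.95
eef_pos: [696.1, -190.6, 92.0]
tool_rot: [-90.0, -0.0, -94.0]
force: [-1.9, 0.8, 5.1]
gripper_width: 0.261
```

```bash
python3 -c "
from h import *
go(695.6,-190.8,91)
"
```

```text
t 26.95 pos [ 696.1 -190.6   92. ] rot [-90.  -0. -94.] F [-1.9  0.8  5.1] w 0.261 q6 now -17 then -11
turn units -0.00  then shift x 0.01  y(down) 0.04  z -0.02
shift first: x 0.01 z -0.02
```

Emit:
carry_out(targets=[[[0,0.05,0,0],[0,0,0,0],[0,0,0,0],[0,0,0,0],[0,0,0,0]]], hand=1)

```text
t: 27.37
eef_pos: [696.4, -190.8, 89.7]
tool_rot: [-90.0, -0.0, -94.0]
force: [0.0, 0.6, 0.4]
gripper_width: 0.952
```

Emit:
carry_out(targets=[[[0,-0.4,0,0],[0,-1,0,0],[0,-1,0,0],[0,-1,0,0],[0,-1,0,0]]])

```text
t: 27.78
eef_pos: [696.4, -190.8, 202.0]
tool_rot: [-90.0, -0.0, -94.0]
force: [0.8, 0.1, -0.8]
gripper_width: 0.997
```

```bash
python3 -c "
from h import *
f=cam('wrist');save(f,'w17')
show(f,(78,92),(695,-190),60);show(f,(110,126),(695,-190),60);show(f,(66,78),(695,-190),60)
go(572.5,-332,200,-15.5)
go(572.5,-332,200,-195.5)
"
```

```text
(78, 92) n4853 rect (696.3,-189.5) size (78.6,78.9) ang 85.2 | encl (696.5,-190.0) r40.1 | mean [ 696.7 -187.1   83.3] | kasa (array([ 696.5, -190. ]), np.float64(29.6))
(110, 126) n640 rect (696.4,-189.6) size (23.3,22.6) ang 19.9 | encl (696.2,-189.8) r12.1 | mean [ 696.6 -188.3  118.3] | kasa (array([ 696.6, -188.7]), np.float64(8.2))
(66, 78) n328 rect (692.6,-175.6) size (82.8,54.0) ang 13.5 | encl (695.9,-189.4) r41.7 | mean [ 691.8 -161.6   74.1] | kasa (array([ 696.3, -190.3]), np.float64(41.1))
t 27.83 pos [ 699.1 -191.7  208.5] rot [-89.4  -0.2 -94. ] F [2.8 0.  4.8] w 0.999 q6 now -17 then -105
turn units -15.69  then shift x -3.38  y(down) 0.34  z -6.76
shift first: x 5.95 z -4.67
t 27.83 pos [ 699.1 -191.7  208.5] rot [-89.4  -0.2 -94. ] F [2.8 0.  4.8] w 0.999 q6 now -17 then 75
turn units 20.31  then shift x 3.38  y(down) 0.34  z 6.76
shift first: x 5.95 z -4.67
```

View pics/w17.png

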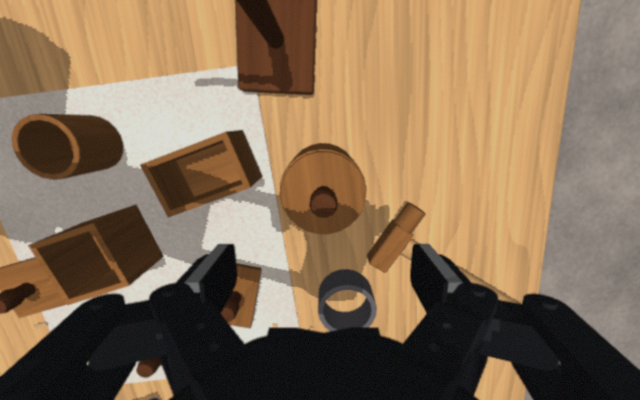

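Emit:
carry_out(targets=[[[0.7,0,-0.6,0],[0.8,0,-0.6,0],[0.8,0,-0.6,0],[0.8,0,-0.6,0],[0.8,0,-0.6,0],[0.8,0,-0.6,0],[0.8,0.4,-0.6,0],[0.5,0.8,-0.4,0]]])

```text
t: 28.5
eef_pos: [571.4, -335.6, 173.3]
tool_rot: [-89.7, -0.3, -94.0]
force: [0.6, -0.4, 1.3]
gripper_width: 0.998
```

Emit:
carry_out(targets=[[[0,0.6,0,0],[0,0,0,0],[0,0,0,0]]])

```text
t: 28.75
eef_pos: [571.0, -332.3, 154.8]
tool_rot: [-90.0, 0.0, -94.0]
force: [0.9, 0.3, 0.3]
gripper_width: 1.002
```

```bash
python3 -c "
from h import *
f=cam('wrist');save(f,'w18')
show(f,(50,58),(572,-332),25);show(f,(14,22),(572,-332),60)
go(572.5,-332,26)
"
```

```text
(50, 58) n514 rect (572.8,-332.4) size (22.4,22.5) ang 32.3 | encl (572.9,-332.5) r11.6 | mean [ 572.9 -331.8   53.8] | kasa (array([ 572.9, -332.1]), np.float64(8.0))
(14, 22) n4082 rect (573.1,-332.8) size (87.9,54.1) ang 74.1 | encl (573.0,-332.5) r50.5 | mean [ 573.5 -329.4   18.3] | kasa (array([ 573.3, -332.5]), np.float64(31.5))
t 28.80 pos [ 571.9 -332.4  155.8] rot [-89.9  -0.  -93.9] F [ 0.4 -0.4 -0.1] w 1.001 q6 now -32 then -26
turn units -0.00  then shift x -0.02  y(down) 5.19  z 0.02
shift first: x -0.02 z 0.02
```

View pics/w18.png

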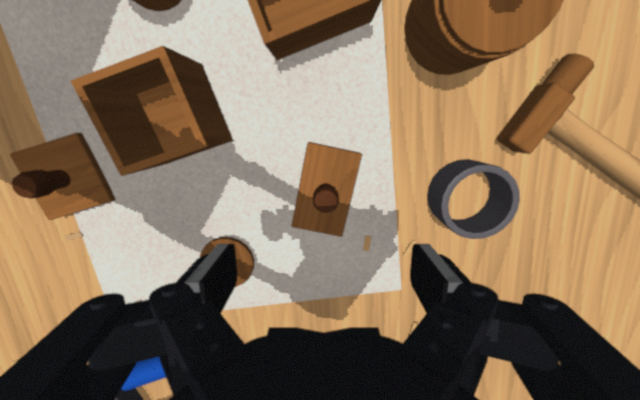

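Emit:
carry_out(targets=[[[0,0.8,0.04,0],[0,1,0,0],[0,1,0,0],[0,1,0,0],[0,0.9,0,0],[0,0.5,0,0],[0,0,0,0],[0,0,0,0]]])

```text
t: 29.47
eef_pos: [573.4, -332.4, 25.7]
tool_rot: [-89.9, -0.0, -93.9]
force: [0.4, 0.5, -0.1]
gripper_width: 1.001
```

Emit:
carry_out(targets=[[[0,0,0,0],[0,0,0,0],[0,0,0,0],[0,0,0,0],[0,0,0,0],[0,0,0,0]]], hand=-1)

```text
t: 29.97
eef_pos: [572.8, -332.9, 26.0]
tool_rot: [-89.9, -0.1, -94.0]
force: [-0.2, 0.7, 2.9]
gripper_width: 0.259
```

Emit:
carry_out(targets=[[[0,-0.3,0,0],[0,-0.8,0,0],[0,-1,0,0],[0,-1,0,0],[0,-1,0,0],[0,-1,0,0],[0,0,0,0]]])

```text
t: 30.55
eef_pos: [574.9, -334.4, 158.8]
tool_rot: [-89.5, -0.3, -94.0]
force: [0.9, 0.5, 0.0]
gripper_width: 0.262
```

```bash
python3 -c "
from h import *
f=cam('wrist');save(f,'w19')
e=f['obs']['eef_pos'];z=e[2]; print(e); show(f,(z-26+12,z-26+22),e,60)
go(571.7,-167.8,150,-152.2)
plan(571.7,-167.8,150,-152.2,13)
"
```

```text
[ 574.87908246 -334.35965975  158.76336448]
(np.float64(144.76336448452966), np.float64(154.76336448452966)) n8155 rect (575.0,-334.4) size (88.0,54.1) ang 74.0 | encl (575.2,-334.0) r50.5 | mean [ 579.7 -317.9  151. ] | kasa (array([ 578.6, -333. ]), np.float64(31.7))
t 30.60 pos [ 573.8 -333.7  156.1] rot [-89.7  -0.2 -94. ] F [-0.3 -0.2 -1.5] w 0.261 q6 now -32 then 46
turn units 11.65  then shift x -3.02  y(down) 0.24  z -5.91
shift first: x -6.61 z -0.54
[np.float64(-0.51), np.float64(0.02), np.float64(-0.04), np.float64(0.9)]
[np.float64(-0.5), np.float64(0.02), np.float64(-0.08), np.float64(0.9)]
[np.float64(-0.5), np.float64(0.02), np.float64(-0.12), np.float64(0.9)]
[np.float64(-0.49), np.float64(0.02), np.float64(-0.16), np.float64(0.9)]
[np.float64(-0.47), np.float64(0.02), np.float64(-0.2), np.float64(0.9)]
[np.float64(-0.45), np.float64(0.02), np.float64(-0.23), np.float64(0.9)]
[np.float64(-0.43), np.float64(0.02), np.float64(-0.27), np.float64(0.9)]
[np.float64(-0.41), np.float64(0.02), np.float64(-0.3), np.float64(0.9)]
[np.float64(-0.39), np.float64(0.02), np.float64(-0.33), np.float64(0.9)]
[np.float64(-0.36), np.float64(0.02), np.float64(-0.36), np.float64(0.9)]
[np.float64(-0.33), np.float64(0.02), np.float64(-0.39), np.float64(0.9)]
[np.float64(-0.3), np.float64(0.02), np.float64(-0.41), np.float64(0.9)]
[np.float64(-0.27), np.float64(0.02), np.float64(-0.43), np.float64(0.9)]
```

View pics/w19.png

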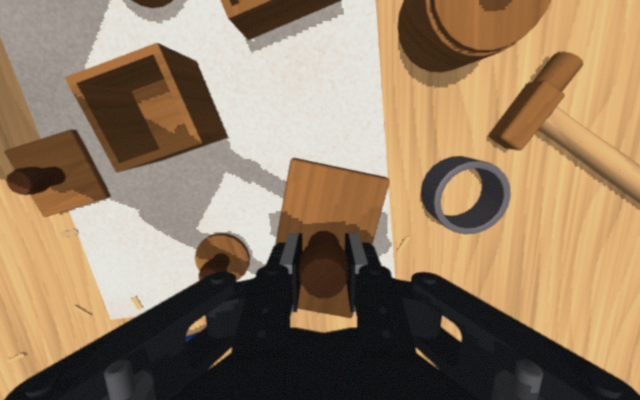

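Emit:
carry_out(targets=[[[-0.5,0,0,1],[-0.5,0,-0.1,1],[-0.5,0,-0.1,1],[-0.5,0,-0.2,1],[-0.5,0,-0.2,1],[-0.5,0,-0.2,1],[-0.4,0,-0.3,1],[-0.4,0,-0.3,1]]])

```text
t: 31.27
eef_pos: [573.3, -228.1, 150.7]
tool_rot: [-90.2, -0.1, -134.2]
force: [-0.4, -0.9, -0.5]
gripper_width: 0.26
```

Emit:
carry_out(targets=[[[-0.4,0,-0.3,1],[-0.3,0,-0.3,1],[0,0,0,1],[0,0,0,0.6],[0,0,0,0]]])

```text
t: 31.68
eef_pos: [575.8, -205.5, 151.0]
tool_rot: [-90.1, -0.1, -152.0]
force: [0.0, -0.5, -0.8]
gripper_width: 0.261
```

```bash
python3 -c "
from h import *
f=cam('wrist');save(f,'w20')
e=f['obs']['eef_pos'];z=e[2]; print(e); show(f,(z-26+12,z-26+22),e,60); show(f,(56,66),(571.7,-167.8),60)
go(571.7,-167.8,88,-152.2)
"
```

```text
[ 575.83986932 -205.53667721  150.95699693]
(np.float64(136.95699693115236), np.float64(146.95699693115236)) n8147 rect (575.0,-205.4) size (88.1,54.0) ang 16.1 | encl (575.5,-205.1) r50.5 | mean [ 591.6 -200.4  143.2] | kasa (array([ 578.2, -207.6]), np.float64(31.7))
(56, 66) n1730 rect (552.3,-151.2) size (91.6,58.0) ang 16.1 | encl (554.4,-151.2) r52.1 | mean [ 564.2 -140.1   61.8] | kasa (array([ 558.6, -157.4]), np.float64(40.3))
t 31.73 pos [ 575.9 -205.8  151.1] rot [-9.010e+01 -1.000e-01 -1.519e+02] F [ 0.  -0.  -1.3] w 0.262 q6 now 36 then 46
turn units 0.06  then shift x -0.56  y(down) 2.52  z -1.42
shift first: x -0.57 z -1.42
```

View pics/w20.png

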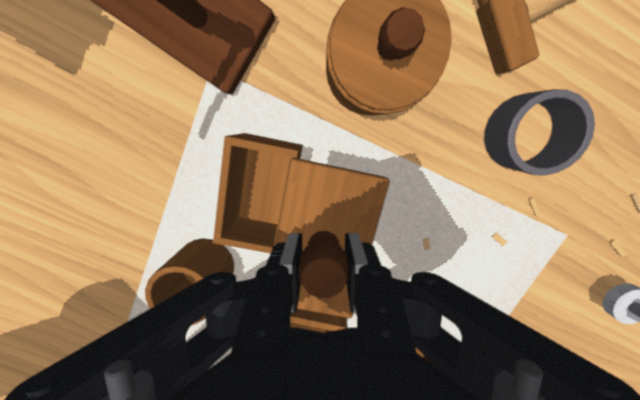

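```bash
python3 -c "
from h import *
f=cam('wrist')
show(f,(56,66),(552,-151),65)
for n in ('side','top'):
  f=cam(n); show(f,(56,66),(552,-151),65); show(f,(56,68),(438,-131),45);show(f,(64,74),(438,-252),60)
save(f,'t20',(130,110,530,310),2)
go(552.3,-151.2,88,-152)
"
```

```text
(56, 66) n2243 rect (551.8,-151.4) size (92.7,58.2) ang 16.2 | encl (552.1,-151.6) r54.1 | mean [ 552.  -142.1   61.8] | kasa (array([ 554.1, -155.8]), np.float64(41.8))
(56, 66) n117 rect (550.4,-151.0) size (91.7,65.4) ang 16.3 | encl (551.1,-149.6) r52.6 | mean [ 548.9 -149.7   60.3] | kasa (array([ 550. , -150.1]), np.float64(39.4))
(56, 68) n89 rect (435.6,-129.3) size (60.2,58.4) ang 81.0 | encl (436.4,-129.2) r31.3 | mean [ 436.7 -128.3   61.7] | kasa (array([ 436.2, -128.8]), np.float64(27.8))
(64, 74) n110 rect (437.4,-250.5) size (74.3,80.0) ang 13.4 | encl (438.3,-250.1) r49.5 | mean [ 437.7 -249.8   68. ] | kasa (array([ 437.8, -249.7]), np.float64(38.9))
(56, 66) n77 rect (575.4,-128.6) size (32.8,64.6) ang 67.3 | encl (569.5,-142.6) r32.3 | mean [ 576.3 -130.6   61.8] | kasa (array([ 570.7, -143.7]), np.float64(24.8))
none 3
none 0
t 31.88 pos [ 576.5 -206.3  151.8] rot [ -90.1   -0.  -151.9] F [ 0.6 -0.3  0.2] w 0.262 q6 now 36 then 47
turn units 0.02  then shift x -0.18  y(down) 2.55  z -2.40
shift first: x -0.18 z -2.40
```

View pics/t20.png

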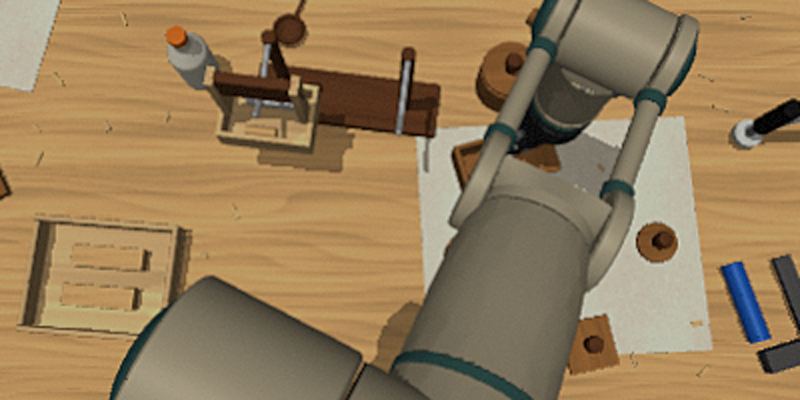

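Emit:
carry_out(targets=[[[-0.2,0,-0.6,0],[0,0,-1,0],[0,0.2,-0.6,0],[0,0.6,-0.2,0],[0,0.8,0,0],[0,0.2,0,0],[0,0,0,0],[0,0,0,0]]])

```text
t: 32.55
eef_pos: [553.2, -150.8, 107.8]
tool_rot: [-90.0, 0.0, -152.0]
force: [0.3, -0.8, -1.3]
gripper_width: 0.26
```

```bash
python3 -c "
from h import *
f=cam('wrist');save(f,'w21')
e=f['obs']['eef_pos'];z=e[2]; print(e); show(f,(z-26+12,z-26+22),e,60); show(f,(56,66),(552,-151),65)
go(552.3,-151.4,78,-152.2)
"
```

```text
[ 553.2127123  -150.83707793  107.75974271]
(np.float64(93.75974270890428), np.float64(103.75974270890428)) n8138 rect (552.3,-150.7) size (88.4,54.0) ang 16.0 | encl (553.0,-150.6) r50.6 | mean [ 569.  -145.7  100.1] | kasa (array([ 555.5, -152.9]), np.float64(31.7))
(56, 66) n877 rect (593.3,-139.5) size (6.1,58.0) ang 16.4 | encl (593.5,-139.4) r29.0 | mean [ 593.6 -139.4   62.1] | kasa (array([ 592.7, -139.6]), np.float64(16.9))
t 32.60 pos [ 553.7 -151.2  108.3] rot [-8.99e+01  1.00e-01 -1.52e+02] F [ 0.2 -1.6 -0.6] w 0.262 q6 now 40 then 47
turn units 0.05  then shift x 0.05  y(down) 1.21  z -0.02
shift first: x 0.05 z -0.02
```

View pics/w21.png

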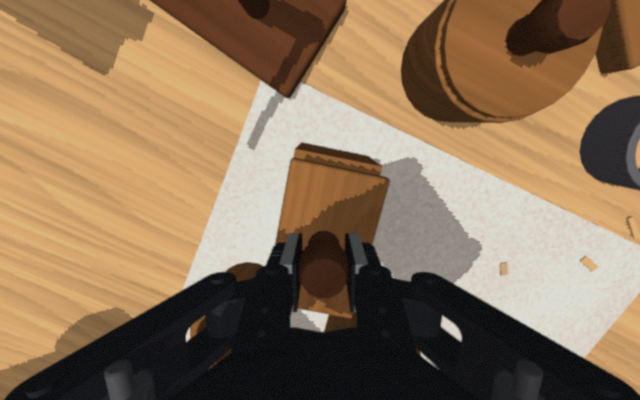

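Emit:
carry_out(targets=[[[0.04,0.3,0,0],[0,0.3,0,0],[0,0.3,0,0],[0,0.2,0,0],[0,0.1,0,0],[0,0,0,0],[0,0,0,0]]])

```text
t: 33.18
eef_pos: [551.6, -151.4, 77.9]
tool_rot: [-90.0, -0.1, -152.0]
force: [-1.7, 0.4, 4.6]
gripper_width: 0.258
```

```bash
python3 -c "
from h import *
go(552.3,-151.4,78,-152.2)
"
```

```text
t 33.18 pos [ 551.6 -151.4   77.9] rot [-9.00e+01 -1.00e-01 -1.52e+02] F [-1.7  0.4  4.6] w 0.258 q6 now 40 then 47
turn units 0.05  then shift x -0.02  y(down) -0.00  z 0.01
shift first: x -0.02 z 0.01
```

Emit:
carry_out(targets=[[[0,0,0,0],[0,0,0,0],[0,0,0,0],[0,0,0,0],[0,0,0,0]]], hand=1)

```text
t: 33.6
eef_pos: [552.2, -151.5, 77.4]
tool_rot: [-90.0, -0.0, -152.0]
force: [-0.3, 0.1, -0.2]
gripper_width: 0.948
```

Emit:
carry_out(targets=[[[0,-0.4,0,0],[0,-1,0,0],[0,-1,0,0],[0,-1,0,0],[0,-0.6,0,0]]])

```text
t: 34.02
eef_pos: [553.4, -151.9, 181.2]
tool_rot: [-89.8, 0.2, -152.0]
force: [0.2, -0.8, -0.0]
gripper_width: 0.997
```

```bash
python3 -c "
from h import *
f=cam('wrist');save(f,'w22')
show(f,(66,78),(552,-151),65);show(f,(50,65),(552,-151),65);show(f,(100,112),(552,-151),65)
go(459,-402.7,150,-152)
go(459,-402.7,150,-94)
"
```

```text
(66, 78) n4839 rect (551.0,-151.4) size (88.1,54.1) ang 16.1 | encl (551.0,-151.2) r50.8 | mean [ 554.4 -149.8   70.4] | kasa (array([ 551.4, -151.4]), np.float64(31.5))
(50, 65) n561 rect (552.3,-151.7) size (91.7,58.1) ang 16.6 | encl (552.2,-151.4) r53.9 | mean [ 576.3 -147.3   61.7] | kasa (array([ 557.4, -150.3]), np.float64(40.8))
(100, 112) n656 rect (551.4,-151.4) size (23.1,22.5) ang 27.3 | encl (550.9,-151.0) r12.0 | mean [ 552.3 -150.6  105.6] | kasa (array([ 551.9, -150.8]), np.float64(8.1))
t 34.07 pos [ 554.8 -152.5  183.5] rot [ -89.6    0.3 -151.9] F [ 1.1 -1.8  2. ] w 0.999 q6 now 40 then 21
turn units 0.01  then shift x 8.08  y(down) 1.34  z 7.04
shift first: x 8.09 z 7.03
t 34.07 pos [ 554.8 -152.5  183.5] rot [ -89.6    0.3 -151.9] F [ 1.1 -1.8  2. ] w 0.999 q6 now 40 then -37
turn units -11.59  then shift x 10.25  y(down) 1.34  z -3.13
shift first: x 8.09 z 7.03
```

View pics/w22.png

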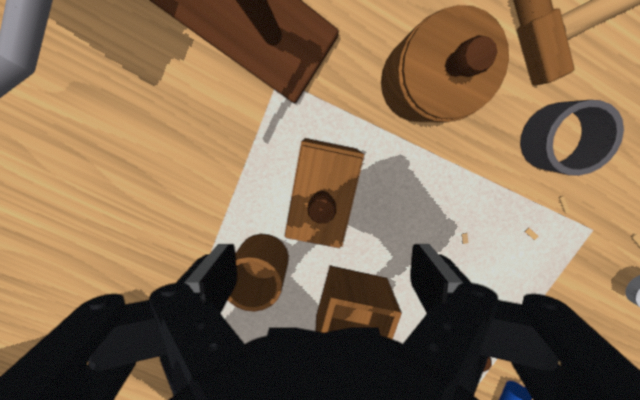

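Emit:
carry_out(targets=[[[0.7,0,0.7,0],[0.9,0,0.8,0],[0.9,0,0.8,0],[0.9,0,0.8,0],[0.9,0,0.8,0],[0.9,0,0.8,0],[0.9,0,0.8,0],[0.9,0,0.8,0]]])

```text
t: 34.73
eef_pos: [471.0, -374.0, 177.6]
tool_rot: [-90.0, 0.0, -152.0]
force: [0.6, 0.9, -0.1]
gripper_width: 0.999
```

Emit:
carry_out(targets=[[[0.8,0.4,0.6,0],[0.3,0.8,0.1,0],[0,0.1,0,0],[0,0,0,0],[0,0,0,0]]])

```text
t: 35.15
eef_pos: [456.1, -400.4, 145.3]
tool_rot: [-90.0, 0.0, -151.9]
force: [0.6, -0.8, -0.5]
gripper_width: 1.0
```

```bash
python3 -c "
from h import *
f=cam('wrist');save(f,'w23')
show(f,(50,58),(459,-403),35);show(f,(14,22),(459,-403),50)
go(459,-402.7,26)
"
```

```text
(50, 58) n553 rect (462.5,-404.4) size (22.1,22.1) ang 27.9 | encl (462.3,-404.5) r11.7 | mean [ 462.9 -404.    53.9] | kasa (array([ 462.7, -404.1]), np.float64(7.9))
(14, 22) n2115 rect (462.2,-404.1) size (56.8,56.8) ang 76.4 | encl (462.3,-404.5) r28.8 | mean [ 464.9 -402.7   18.3] | kasa (array([ 461.6, -404.9]), np.float64(22.3))
t 35.20 pos [ 456.5 -400.5  145.9] rot [ -90.     0.  -151.9] F [0.1 0.4 0.3] w 0.999 q6 now 14 then 21
turn units -0.00  then shift x -0.05  y(down) 4.79  z 0.12
shift first: x -0.05 z 0.12
```

View pics/w23.png

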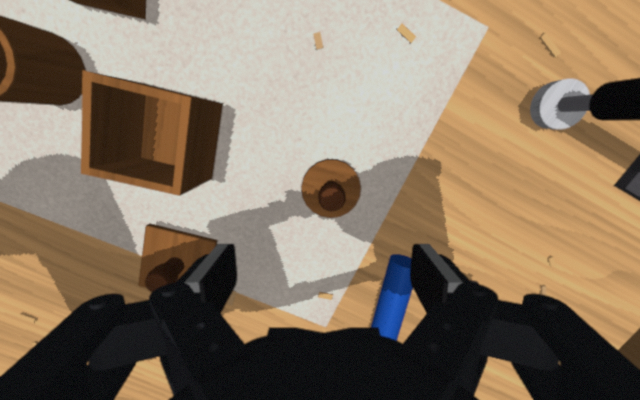

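```bash
python3 -c "
from h import *
go(462.3,-404.4,26)
"
```

```text
t 35.20 pos [ 456.5 -400.5  145.9] rot [ -90.     0.  -151.9] F [0.1 0.4 0.3] w 0.999 q6 now 14 then 21
turn units -0.00  then shift x -0.13  y(down) 4.79  z 0.25
shift first: x -0.13 z 0.25
```

Emit:
carry_out(targets=[[[-0.1,0.6,0.25,0],[0,1,0,0],[0,1,0,0],[0,1,0,0],[0,0.8,0,0],[0,0.4,0,0],[0,0,0,0],[0,0,0,0]]])

```text
t: 35.87
eef_pos: [461.8, -405.4, 25.8]
tool_rot: [-89.9, 0.0, -151.9]
force: [0.5, -0.9, 0.7]
gripper_width: 1.0
```

```bash
python3 -c "
from h import *
go(462.3,-404.4,26)
"
```

```text
t 35.87 pos [ 461.8 -405.4   25.8] rot [ -89.9    0.  -151.9] F [ 0.5 -0.9  0.7] w 1.000 q6 now 14 then 21
turn units -0.00  then shift x -0.04  y(down) -0.01  z -0.03
shift first: x -0.04 z -0.03
```

Emit:
carry_out(targets=[[[-0.03,0,-0.02,0],[0,0,0,0],[0,0,0,0],[0,0,0,0],[0,0,0,0],[0,0,0,0]]], hand=-1)

```text
t: 36.37
eef_pos: [461.6, -405.2, 25.9]
tool_rot: [-89.9, 0.0, -152.0]
force: [0.2, 0.1, 3.5]
gripper_width: 0.258
```

Emit:
carry_out(targets=[[[0,-0.3,0,0],[0,-0.8,0,0],[0,-1,0,0],[0,-1,0,0],[0,-1,0,0],[0,-1,0,0],[0,0,0,0]]])

```text
t: 36.95
eef_pos: [463.5, -407.1, 158.4]
tool_rot: [-89.4, 0.1, -152.0]
force: [-0.2, 0.3, -0.6]
gripper_width: 0.264
```

```bash
python3 -c "
from h import *
f=cam('wrist');save(f,'w24')
e=f['obs']['eef_pos'];z=e[2]; print(e); show(f,(z-26+12,z-26+22),e,50)
go(437.8,-131.2,150)
"
```

```text
[ 463.45994983 -407.06266168  158.37042173]
(np.float64(144.37042173449493), np.float64(154.37042173449493)) n3684 rect (475.2,-400.4) size (31.8,57.3) ang 28.0 | encl (464.6,-406.1) r28.7 | mean [ 476.7 -399.5  150.7] | kasa (array([ 470.8, -402.6]), np.float64(17.7))
t 37.00 pos [ 462.6 -406.1  155.8] rot [-8.96e+01  1.00e-01 -1.52e+02] F [ 0.   0.2 -0.4] w 0.257 q6 now 14 then 45
turn units -0.00  then shift x -4.29  y(down) 0.23  z -10.17
shift first: x -4.29 z -10.17
```

Emit:
carry_out(targets=[[[-0.4,0,-0.8,0],[-0.5,0,-1,0],[-0.5,0,-1,0],[-0.5,0,-1,0],[-0.5,0,-1,0],[-0.5,0,-1,0],[-0.5,0,-1,0],[-0.5,0,-1,0]]])

```text
t: 37.67
eef_pos: [454.4, -184.9, 151.1]
tool_rot: [-90.1, -0.1, -152.0]
force: [1.3, 0.3, -1.1]
gripper_width: 0.26
```

Emit:
carry_out(targets=[[[-0.4,0,-0.4,0],[0,0,0,0],[0,0,0,0],[0,0,0,0]]])

```text
t: 38.0
eef_pos: [459.5, -173.8, 151.9]
tool_rot: [-90.0, -0.1, -152.0]
force: [-0.6, -0.3, -0.2]
gripper_width: 0.264
```

```bash
python3 -c "
from h import *
f=cam('wrist');save(f,'w25')
e=f['obs']['eef_pos'];z=e[2]; print(e); show(f,(z-26+12,z-26+22),e,50)
show(f,(60,69),(438,-131),45)
go(437.8,-131.2,81)
"
```

```text
[ 459.53994615 -173.75567875  151.92740685]
(np.float64(137.9274068527187), np.float64(147.9274068527187)) n3682 rect (471.3,-167.2) size (32.0,57.0) ang 27.0 | encl (461.7,-172.1) r28.5 | mean [ 472.7 -166.1  144.3] | kasa (array([ 466.8, -169.3]), np.float64(17.7))
(60, 69) n1258 rect (439.2,-126.1) size (51.2,61.1) ang 82.1 | encl (438.1,-131.0) r31.0 | mean [ 439.8 -123.    64.7] | kasa (array([ 438.9, -131.2]), np.float64(27.6))
t 38.05 pos [ 459.6 -174.   152. ] rot [ -90.   -0. -152.] F [ 0.3  0.1 -0.8] w 0.261 q6 now 33 then 45
turn units -0.00  then shift x -0.03  y(down) 2.84  z -1.92
shift first: x -0.03 z -1.92
```

View pics/w25.png

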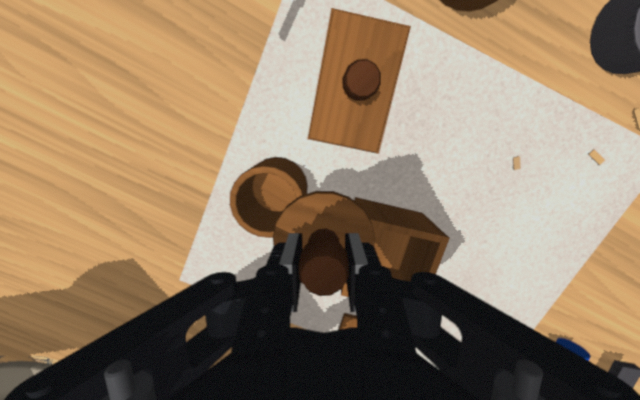

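```bash
python3 -c "
from h import *
f=cam('wrist')
e=f['obs']['eef_pos'];z=e[2]; P=cloud(f).reshape(-1,3); q=P[(P[:,2]>z-14)&(P[:,2]<z-4)&(np.hypot(P[:,0]-e[0],P[:,1]-e[1])<45)]
R,p=toolT(f['obs']); t=(q-p)@R; print('tool x min',t[:,0].min(),'z',t[:,2].min(),t[:,2].max(), 'x at',np.percentile(t[:,0],[0.1,0.5,1]))
go(436.4,-132.1,81)
"
```

```text
tool x min -29.435163524602782 z -29.182481426662168 28.204822227408563 x at [-29.40588513 -29.18476707 -29.0709219 ]
t 38.10 pos [ 459.7 -174.2  152.1] rot [ -90.   -0. -152.] F [ 0.3  0.  -0.9] w 0.262 q6 now 33 then 45
turn units -0.00  then shift x 0.03  y(down) 2.85  z -1.92
shift first: x 0.03 z -1.92
```

Emit:
carry_out(targets=[[[0,0,-0.6,0],[0,0,-0.9,0],[0,0.5,-0.4,0],[0,0.8,0,0],[0,0.6,0,0],[0,0,0,0],[0,0,0,0],[0,0,0,0]]])

```text
t: 38.77
eef_pos: [437.8, -131.6, 105.7]
tool_rot: [-90.0, 0.0, -152.0]
force: [0.8, -0.3, -0.2]
gripper_width: 0.261
```

```bash
python3 -c "
from h import *
f=cam('wrist');save(f,'w26')
e=f['obs']['eef_pos'];z=e[2]; print(e); show(f,(z-26+12,z-26+22),e,50)
show(f,(60,69),(438,-131),45)
go(437.7,-131.7,81)
"
```

```text
[ 437.84256709 -131.63384213  105.69280711]
(np.float64(91.69280710612009), np.float64(101.69280710612009)) n3685 rect (449.5,-124.9) size (31.9,57.5) ang 28.2 | encl (438.8,-130.6) r28.8 | mean [ 451.  -124.    98.1] | kasa (array([ 445.1, -127.1]), np.float64(17.7))
(60, 69) n936 rect (453.7,-123.3) size (26.7,60.5) ang 26.9 | encl (442.8,-128.8) r30.3 | mean [ 457.8 -120.7   64.8] | kasa (array([ 438.6, -130.7]), np.float64(28.0))
t 38.82 pos [ 438.1 -131.8  106. ] rot [-8.99e+01  1.00e-01 -1.52e+02] F [ 0.5  0.4 -1.1] w 0.261 q6 now 37 then 45
turn units -0.00  then shift x 0.01  y(down) 1.00  z -0.01
shift first: x 0.01 z -0.01
```

View pics/w26.png

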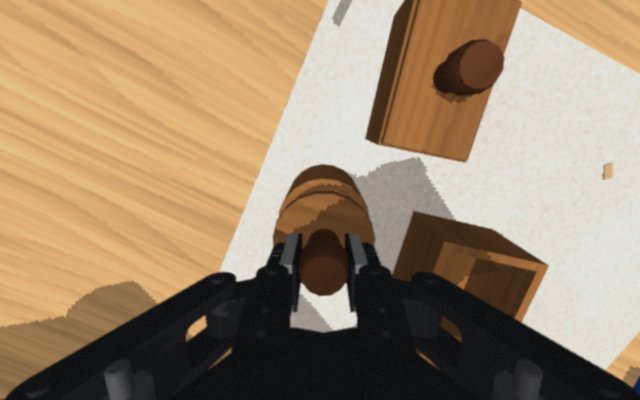

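Emit:
carry_out(targets=[[[0,0.2,0,0],[0,0.2,0,0],[0,0.2,0,0],[0,0.2,0,0],[0,0.2,0,0],[0,0,0,0],[0,0,0,0]]])

```text
t: 39.4
eef_pos: [437.5, -131.3, 80.8]
tool_rot: [-90.0, -0.0, -152.0]
force: [-2.0, 1.2, 9.1]
gripper_width: 0.262
```

```bash
python3 -c "
from h import *
go(437.7,-131.7,81)
"
```

```text
t 39.40 pos [ 437.5 -131.3   80.8] rot [ -90.   -0. -152.] F [-2.   1.2  9.1] w 0.262 q6 now 37 then 45
turn units -0.00  then shift x -0.00  y(down) -0.01  z 0.02
shift first: x -0.00 z 0.02
```

Emit:
carry_out(targets=[[[0,0,0,0],[0,0,0,0],[0,0,0,0],[0,0,0,0],[0,0,0,0]]], hand=1)

```text
t: 39.82
eef_pos: [437.4, -131.3, 79.8]
tool_rot: [-90.0, -0.0, -152.0]
force: [-0.1, -0.7, 0.5]
gripper_width: 0.947
```

Emit:
carry_out(targets=[[[0,-0.4,0,0],[0,-1,0,0],[0,-1,0,0],[0,-1,0,0],[0,-0.6,0,0]]])

```text
t: 40.23
eef_pos: [438.4, -131.8, 182.4]
tool_rot: [-89.8, 0.1, -152.0]
force: [0.9, 0.0, -0.0]
gripper_width: 0.999
```

```bash
python3 -c "
from h import *
f=cam('wrist');save(f,'w27')
show(f,(68,80),(438,-131),45);show(f,(50,67.5),(438,-131),45);show(f,(64,76),(438,-251),65)
go(316,-301,150,-152)
go(316,-301,150,-78)
"
```

```text
(68, 80) n2365 rect (438.2,-130.7) size (56.8,57.0) ang 26.1 | encl (438.1,-130.7) r29.0 | mean [ 441.3 -128.7   73.3] | kasa (array([ 437.3, -130.9]), np.float64(22.3))
(50, 67.5) n345 rect (444.7,-129.6) size (48.3,61.2) ang 12.9 | encl (438.1,-131.1) r30.9 | mean [ 457.5 -125.    62.8] | kasa (array([ 437.9, -131. ]), np.float64(30.0))
(64, 76) n1766 rect (439.2,-251.5) size (74.8,74.8) ang 14.4 | encl (439.2,-251.4) r52.0 | mean [ 448.7 -243.5   69.4] | kasa (array([ 440.2, -249. ]), np.float64(38.8))
t 40.28 pos [ 439.9 -132.4  184.4] rot [ -89.6    0.3 -152. ] F [ 0.8 -0.3  0.6] w 1.000 q6 now 37 then 18
turn units 0.01  then shift x 7.54  y(down) 1.38  z 3.63
shift first: x 7.55 z 3.62
t 40.28 pos [ 439.9 -132.4  184.4] rot [ -89.6    0.3 -152. ] F [ 0.8 -0.3  0.6] w 1.000 q6 now 37 then -56
turn units -14.79  then shift x 5.57  y(down) 1.38  z -6.25
shift first: x 7.55 z 3.62
```

View pics/w27.png

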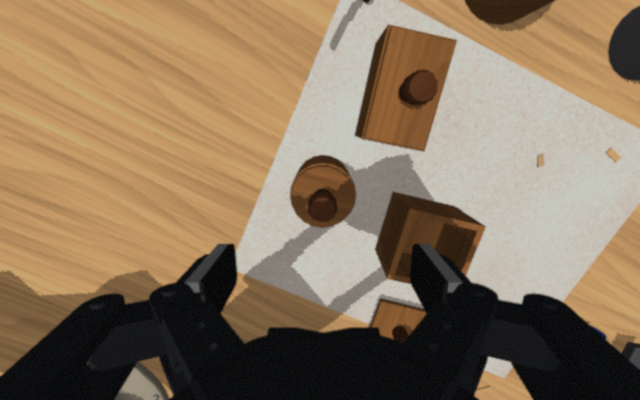

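Emit:
carry_out(targets=[[[0.8,0,0.4,0],[1,0,0.5,0],[1,0,0.5,0],[1,0,0.5,0],[1,0,0.5,0],[1,0.1,0.5,0],[1,0.5,0.5,0],[0.7,0.7,0.2,0]]])

```text
t: 40.95
eef_pos: [314.0, -302.1, 147.9]
tool_rot: [-89.7, -0.0, -152.0]
force: [-0.1, -0.4, -0.7]
gripper_width: 0.998
```

Emit:
carry_out(targets=[[[0,0,0,0],[0,0,0,0],[0,0,0,0]]])

```text
t: 41.2
eef_pos: [314.6, -298.5, 147.5]
tool_rot: [-90.0, 0.0, -152.0]
force: [0.2, -0.6, 0.3]
gripper_width: 1.0
```

```bash
python3 -c "
from h import *
f=cam('wrist');save(f,'w28')
show(f,(50,58),(317,-301),35);show(f,(14,22),(317,-301),60);show(f,(64,76),(438,-251),65)
go(316,-301,26)
"
```

```text
(50, 58) n543 rect (318.2,-302.1) size (22.2,22.4) ang 29.5 | encl (318.1,-301.8) r11.6 | mean [ 318.8 -301.5   53.8] | kasa (array([ 318.5, -301.7]), np.float64(8.0))
(14, 22) n4475 rect (318.0,-302.1) size (70.0,70.2) ang 12.7 | encl (318.1,-302.0) r48.5 | mean [ 320.4 -300.6   18.3] | kasa (array([ 318. , -302.1]), np.float64(30.1))
(64, 76) n2525 rect (430.9,-253.9) size (57.6,74.0) ang 14.8 | encl (430.9,-254.1) r46.3 | mean [ 420.8 -259.6   70.1] | kasa (array([ 433.4, -253.5]), np.float64(35.9))
t 41.25 pos [ 315.  -298.5  147.8] rot [ -90.     0.  -151.9] F [ 0.6  1.2 -0.9] w 1.003 q6 now 9 then 18
turn units -0.00  then shift x 0.01  y(down) 4.87  z 0.11
shift first: x 0.01 z 0.11
```

View pics/w28.png

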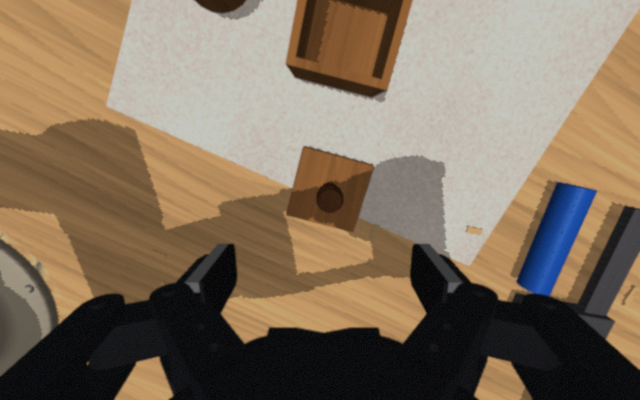

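Emit:
carry_out(targets=[[[-0.04,0.7,0.18,0],[0,1,0,0],[0,1,0,0],[0,1,0,0],[0,0.8,0,0],[0,0.4,0,0],[0,0,0,0],[0,0,0,0]]])

```text
t: 41.92
eef_pos: [318.1, -302.0, 25.3]
tool_rot: [-90.0, 0.0, -151.9]
force: [0.2, -0.2, 0.2]
gripper_width: 1.003
```

Emit:
carry_out(targets=[[[0,0,0,0],[0,0,0,0],[0,0,0,0],[0,0,0,0],[0,0,0,0],[0,0,0,0]]], hand=-1)

```text
t: 42.42
eef_pos: [317.6, -302.8, 25.7]
tool_rot: [-89.9, 0.0, -152.0]
force: [-0.4, 1.1, 6.5]
gripper_width: 0.263
```

Emit:
carry_out(targets=[[[0,-0.3,0,0],[0,-0.8,0,0],[0,-1,0,0],[0,-1,0,0],[0,-1,0,0],[0,-1,0,0],[0,0,0,0],[0,0,0,0]]])

```text
t: 43.08
eef_pos: [317.7, -303.0, 153.9]
tool_rot: [-89.8, 0.0, -152.0]
force: [-0.7, 0.4, -1.2]
gripper_width: 0.264
```

```bash
python3 -c "
from h import *
f=cam('wrist');save(f,'w29')
e=f['obs']['eef_pos'];z=e[2]; print(e); show(f,(z-26+12,z-26+22),e,55)
go(439.2,-251.5,150,-150.2)
"
```

```text
[ 317.71286777 -302.99629134  153.88409031]
(np.float64(139.8840903055898), np.float64(149.8840903055898)) n8365 rect (318.3,-302.1) size (69.9,70.2) ang 12.7 | encl (318.7,-301.6) r48.3 | mean [ 332.1 -295.3  146.4] | kasa (array([ 321.2, -300.9]), np.float64(29.0))
t 43.13 pos [ 317.  -302.1  152.6] rot [ -90.    0. -152.] F [-0.5 -0.  -1.6] w 0.264 q6 now 9 then 30
turn units -0.35  then shift x -5.25  y(down) 0.10  z 0.67
shift first: x -5.26 z 0.51
```

View pics/w29.png

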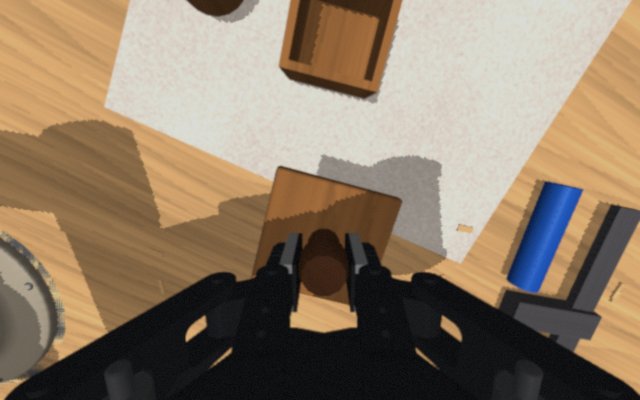

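Emit:
carry_out(targets=[[[-0.5,0,0.1,-0.35],[-0.8,0,0.1,0],[-0.8,0,0.1,0],[-0.6,0,0.1,0],[-0.2,0,0.1,0],[0,0,0,0],[0,0,0,0],[0,0,0,0]]])

```text
t: 43.8
eef_pos: [385.4, -277.4, 151.8]
tool_rot: [-90.1, -0.1, -150.2]
force: [0.5, -0.5, -2.0]
gripper_width: 0.259
```

```bash
python3 -c "
from h import *
f=cam('wrist');save(f,'w30')
e=f['obs']['eef_pos'];z=e[2]; print(e); show(f,(z-26+12,z-26+22),e,55);show(f,(64,76),(438,-251),65)
go(438.6,-252.3,86,-150.3)
"
```

```text
[ 385.3845404  -277.41051372  151.83031331]
(np.float64(137.83031330860098), np.float64(147.83031330860098)) n8355 rect (385.7,-276.5) size (70.6,70.0) ang 14.5 | encl (386.6,-276.0) r48.0 | mean [ 399.5 -269.2  144.3] | kasa (array([ 388.8, -275.2]), np.float64(29.0))
(64, 76) n3206 rect (439.5,-251.7) size (73.7,74.3) ang 14.7 | encl (439.2,-251.5) r51.4 | mean [ 443.2 -250.2   70.1] | kasa (array([ 439.7, -251.4]), np.float64(38.8))
t 43.85 pos [ 385.5 -277.6  152. ] rot [ -90.1   -0.  -150.2] F [ 0.3 -0.5 -1.3] w 0.259 q6 now 16 then 30
turn units 0.01  then shift x -2.35  y(down) 2.64  z 0.18
shift first: x -2.35 z 0.18
```

View pics/w30.png

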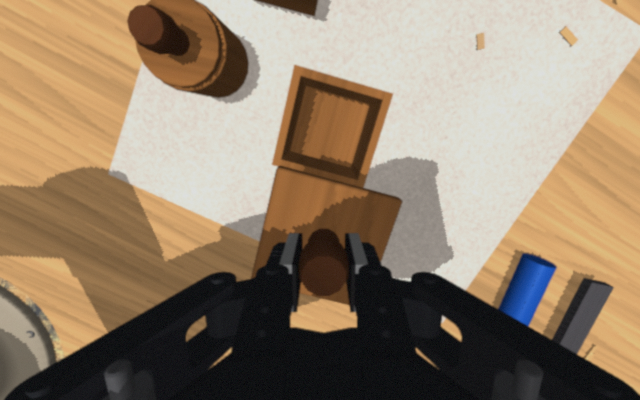

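Emit:
carry_out(targets=[[[-0.6,0,0.18,0],[-0.9,0,0,0],[-0.65,0.3,0,0],[-0.2,0.6,0,0],[0,0.6,0,0],[0,0.2,0,0],[0,0,0,0],[0,0,0,0]]])

```text
t: 44.52
eef_pos: [439.2, -252.7, 110.2]
tool_rot: [-90.0, -0.0, -150.3]
force: [-0.7, -0.5, -0.6]
gripper_width: 0.265
```

```bash
python3 -c "
from h import *
f=cam('wrist');save(f,'w31')
e=f['obs']['eef_pos'];z=e[2]; print(e); show(f,(z-26+12,z-26+22),e,55);show(f,(64,76),(438,-251),65)
go(438.9,-252.5,86,-150.3)
"
```

```text
[ 439.24071084 -252.67759475  110.19281895]
(np.float64(96.19281895435998), np.float64(106.19281895435998)) n8368 rect (439.6,-252.0) size (70.5,70.4) ang 14.5 | encl (440.3,-251.2) r48.1 | mean [ 453.4 -244.5  102.7] | kasa (array([ 442.7, -250.5]), np.float64(29.0))
(64, 76) n1255 rect (471.9,-243.2) size (7.2,74.1) ang 14.3 | encl (472.1,-243.2) r37.1 | mean [ 472.4 -242.6   70. ] | kasa (array([ 467.2, -244.2]), np.float64(22.4))
t 44.57 pos [ 439.7 -252.9  110.7] rot [ -89.9    0.  -150.3] F [ 0.3  0.  -1.4] w 0.260 q6 now 22 then 30
turn units 0.01  then shift x 0.02  y(down) 0.99  z -0.03
shift first: x 0.02 z -0.03
```

View pics/w31.png

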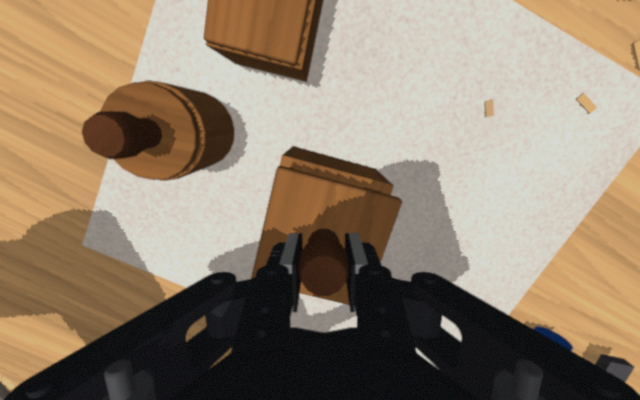

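Emit:
carry_out(targets=[[[0,0.2,-0.02,0],[0,0.2,0,0],[0,0.2,0,0],[0,0.2,0,0],[0,0.2,0,0],[0,0,0,0],[0,0,0,0]]])

```text
t: 45.15
eef_pos: [439.5, -251.9, 85.7]
tool_rot: [-90.0, -0.0, -150.2]
force: [-2.4, 1.3, 6.8]
gripper_width: 0.259
```

```bash
python3 -c "
from h import *
go(438.9,-252.5,86,-150.3)
"
```

```text
t 45.15 pos [ 439.5 -251.9   85.7] rot [ -90.    -0.  -150.2] F [-2.4  1.3  6.8] w 0.259 q6 now 23 then 30
turn units 0.02  then shift x 0.03  y(down) -0.01  z 0.01
shift first: x 0.03 z 0.01
```

Emit:
carry_out(targets=[[[0,0,0,0],[0,0,0,0],[0,0,0,0],[0,0,0,0],[0,0,0,0]]], hand=1)

```text
t: 45.57
eef_pos: [439.5, -251.9, 84.8]
tool_rot: [-90.0, -0.0, -150.2]
force: [0.2, -0.2, -0.4]
gripper_width: 0.944
```

Emit:
carry_out(targets=[[[0,-0.4,0,0],[0,-1,0,0],[0,-1,0,0],[0,-1,0,0],[0,-1,0,0],[0,-1,0,0],[0,-1,0,0],[0,0,0,0]]])

```text
t: 46.23
eef_pos: [441.9, -253.6, 251.1]
tool_rot: [-89.4, 0.2, -150.2]
force: [0.0, -0.5, 0.7]
gripper_width: 0.999
```

Emit:
carry_out(targets=[[[0.6,0,0.8,0],[0.6,0,0.8,0],[0.6,0,0.8,0],[0.6,0,0.8,0],[0.6,0,0.8,0],[0.6,0,0.8,0],[0.6,0,0.8,0],[0.2,0,0.2,0]]])

```text
t: 46.9
eef_pos: [415.4, -435.9, 244.4]
tool_rot: [-89.9, -0.1, -150.3]
force: [0.7, -0.4, 0.3]
gripper_width: 1.001
```

Emit:
carry_out(targets=[[[0.6,0,0.8,0],[0.6,0,0.8,0],[0.6,0,0.8,0],[0,0,0,0],[0,0,0,0]]])

```text
t: 47.32
eef_pos: [406.5, -507.0, 244.3]
tool_rot: [-90.1, 0.0, -150.3]
force: [-0.5, -0.1, 0.2]
gripper_width: 1.002
```

```bash
python3 -c "
from h import *
o=sensors.get_obs(); print(o['t'],o['eef_pos'])
f=cam('top');save(f,'t32',(130,110,530,310),2)
print('square');show(f,(74,83),(440,-255),60);show(f,(64,73),(440,-255),60)
print('round');show(f,(79,90),(696,-194),60);show(f,(66,78),(696,-194),60)
print('small');show(f,(69,80),(439,-135),45);show(f,(54,68),(439,-135),45)
print('oblong');show(f,(66,76),(553,-155),60);show(f,(54,65),(553,-155),60)
print('tote');show(f,(275,295),(609,133),80)
print('tape');show(f,(34,46),(714,-351),50);print('glue');show(f,(60,180),(700,248),50)
show(f,(28,40),(402,373),85)
f=cam('side');save(f,'s32')
"
```

```text
47.3167 [ 406.47809237 -506.95155374  244.32976959]
square
(74, 83) n606 rect (440.4,-254.2) size (72.8,71.7) ang 14.5 | encl (440.5,-254.6) r49.2 | mean [ 439.2 -253.5   78.5] | kasa (array([ 440., -255.]), np.float64(30.7))
(64, 73) n80 rect (439.4,-255.9) size (76.4,75.3) ang 14.5 | encl (438.3,-253.3) r51.0 | mean [ 426.4 -244.7   69.8] | kasa (array([ 439.1, -254.9]), np.float64(41.9))
round
(79, 90) n531 rect (697.1,-194.2) size (76.4,80.0) ang 87.4 | encl (696.9,-195.1) r40.3 | mean [ 695.1 -193.7   83.5] | kasa (array([ 697.4, -194.7]), np.float64(29.6))
(66, 78) n74 rect (683.3,-193.0) size (80.3,57.0) ang 85.0 | encl (695.3,-194.1) r41.6 | mean [ 670.8 -185.5   73.6] | kasa (array([ 695.5, -194. ]), np.float64(39.4))
small
(69, 80) n281 rect (438.4,-135.0) size (55.1,54.3) ang 45.1 | encl (438.3,-135.0) r29.3 | mean [ 437.9 -133.9   73.7] | kasa (array([ 439.2, -135.4]), np.float64(22.2))
(54, 68) n46 rect (438.8,-135.5) size (59.2,60.5) ang 45.4 | encl (439.0,-135.1) r31.0 | mean [ 433.3 -130.4   63.9] | kasa (array([ 439.2, -135.4]), np.float64(30.0))
oblong
(66, 76) n540
[... 299 characters left out ...]
7.8]), np.float64(42.3))
tote
(275, 295) n371 rect (610.9,135.0) size (107.5,24.4) ang 83.6 | encl (610.6,135.1) r54.5 | mean [609.2 134.7 284.2] | kasa (array([611.7, 134.5]), np.float64(34.4))
tape
(34, 46) n183 rect (714.5,-351.3) size (69.2,70.9) ang 60.9 | encl (714.3,-352.6) r36.6 | mean [ 714.8 -351.4   39.9] | kasa (array([ 714.2, -351.6]), np.float64(32.3))
glue
(60, 180) n432 rect (708.0,256.7) size (49.3,54.1) ang 23.2 | encl (710.1,259.0) r28.5 | mean [702.2 252.6 115.1] | kasa (array([705.7, 255.1]), np.float64(18.0))
(28, 40) n796 rect (400.2,372.1) size (103.9,143.8) ang 85.6 | encl (400.8,379.3) r80.5 | mean [402.6 372.2  33.6] | kasa (array([403.7, 372.6]), np.float64(41.8))
```

View pics/t32.png

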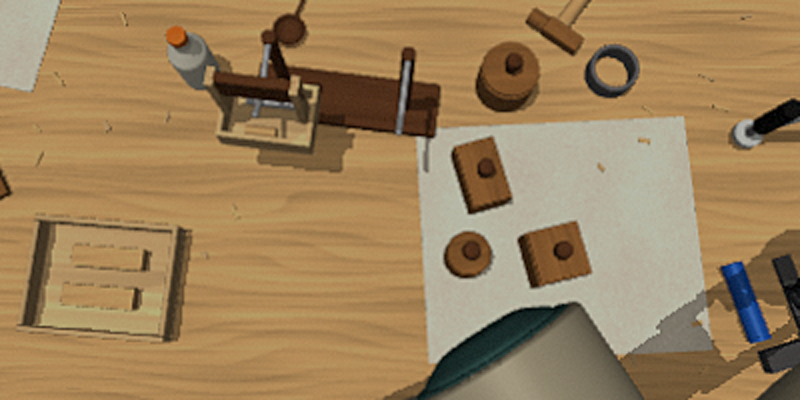

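View pics/s32.png

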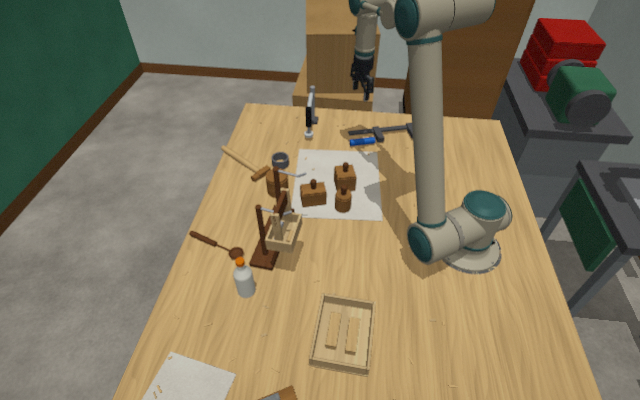

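```bash
python3 -c "
from cell import workorder
print(workorder.finish_job())"
```

```text
the job is handed in; nothing more can be done
None
```

I handed in the job at about 47 s of the 210 s allowed. The hand-in reports no verdict.

- **What was there:** I found all four canisters and one tote. Both offcuts lie flat in the scrap tray, each canister has its own lid on, and the tote hangs on the left hook.
- **Lids:** In the last views every lid is level, with its plate top at rim height plus 8 mm to within 1 mm. All are centred to about 1–2 mm.
- **Tote:** The handle board sits about 8 mm from the hook's lowest point and the tote hangs level.
- **Bystanders:** The tape measures as unmoved and the glue bottle shows no visible change. The gripper was clear of everything at hand-in.
- **Knocked canister:** The oblong canister had been shifted about 25 mm while I was bringing its lid. The wrist camera showed this, so I placed the lid at the new position.
- **Grip:** The gripper opening stayed steady while holding things, so I saw no slackening.
- **Disagreement:** The top camera read about 4 mm low in y compared with the wrist and side cameras. I used the wrist camera for the lid placements.

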